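# Dry-fit an irrigation riser on its flanged foot

### The arm

A 6-joint arm with a two-finger parallel gripper is mounted at the origin on the work surface. World frame = base frame: x ahead of the robot, y to its left, z up, the work surface at z = 0. Lengths are in m, angles in degrees, forces in N, time in s.
With the tool pointing down it reaches from about 0.35 to 0.875 m from the base axis. Payload 4.2 kg.
Tool frame: the origin (TCP) lies between the finger pads; the fingertips stand 17 mm ahead of it and the grasp point (between the pads) lies 2 mm behind it; z points along the fingers, y is the direction in which the jaws open and shut (so a half turn about z gives the same grasp; the last joint's range is limited). The gripper opens to 87 mm and grips with 3 to 60 N. Pads are 19 mm wide; open, the fingers measure 117 mm over their backs; the gripper's body (75 mm by 190 mm) begins 51 mm behind the grasp point.
Start: joints at [87.239, 22.042, 0.453, 0, -68.411, -14.817], TCP at [0.189, 0.596, 0.24] pointing down, gripper open.
Joint ranges: [-179.83, 179.83], [-69.29, 118.12], [-61.27, 80.66], [-181.25, 117.63], [-171.15, -9.14], [-177.46, 177.46]. Speed limits (degrees/s): [159.86, 159.86, 180, 180, 180, 180].

### API

Orientations are given as a 3x3 rotation matrix whose columns are the frame's x, y, z axes.
In Python, from station import r gives the robot as it stands.
- The arm moves only by the shell command python3 -m creep 'ROWS'. ROWS is JSON, a list of rows, each a list of 7 numbers: the opening, from 0 (shut) to 1 (fully open), then the shift along the tool's x, y, z scaled (see below), then the turn, a rotation vector about the tool's x, y, z scaled (see below). A call has 1 to 5 rows; each row is the pose to reach, as a shift and turn from the pose measured when the call began, along the tool's axes at that moment, turning the shorter way round; what a row does not reach only later rows make up. The controller multiplies each number of a shift by 300 mm and each number of a turn by 180 degrees. A row lasts 1/12 s, in which the tool goes at most 41.7 mm and 7.16 degrees, less where a joint would pass 70% of its speed; a pose out of reach is approached as far as the arm can. A call with a number of a shift or a turn outside -1 to 1 is refused whole. A call with a gripper value outside its range is refused whole. The fingers move at their own pace and stop on an object; the grip force is fixed at half the most. Time passes only in rows, so rows that repeat a pose let the fingers close. It gives the time, the measured TCP pose, the force and the opening at its end, in the units of the state.
- r.sense(): the state, without advancing time (a new reading comes with each control period).
- r.capture(name): name is "scene" or "top"; returns the picture (400x640x3 uint8, blue, green, red); there is no depth.
- r.camera_model(name): a dict with "mtx" (3x3 intrinsics, pixels), "R" (3x3) and "t" (3): a world point X has camera coordinates R X + t. Camera axes: x right, y down, z forward; pixel columns grow to the right and rows downward; lengths in m; the calibration is good to about 2 mm. A picture is of the moment at which its call begins. camera_model takes no time and is no camera call.
- r.finish_job(): hands the job in, once; it reports no verdict.
Trained networks look in the newest picture that a camera, given by its name, has taken for a name from the list of things; names that differ only in an ending like _2 or _b are one class to them, and where a whole thing is asked for, a point or a joint stands for the part that bears it (a point fixed in the world has none). Each returns a list of dicts, best first, with "score" (0 to 1); they miss things now and then, are a little off and sometimes report something else, mostly with a low value. They report only what shows in the picture. A call takes as long as a camera call. They do not tell look-alikes from the thing itself.
- r.recognise(camera, target): "rect" ([left, top, right, bottom] as shares, 0 to 1, of the picture: columns of its width, rows of its height, round what is visible of it).
- r.outline_of(camera, target): "pixels" (400x640 bool, what is visible of it) and "rect" ([left, top, right, bottom] as shares, 0 to 1, of the picture: columns of its width, rows of its height, round what is visible of it).
The state is a dict: "time_s": time; "joints": joint angles; "joint_velocities": joint speeds; "effort": joint torques, N m; "tcp_pos": TCP position; "ee_rot": TCP orientation; "wrist_force": force on the tool from outside, world axes, zero at the start; "moment": the same for the moment, N m; "gripper_width": opening from 0.0 (shut) to 1.0 (fully open).
Only numpy, scipy, OpenCV 4.12 (cv2) and the standard library are available. Lean on these libraries where they do the work, as an engineer would, in place of code of your own. Each camera call takes 0.05 s, during which the arm holds its last target.

### The job

Dry-fit the irrigation riser on the flanged foot, building upwards from the foot: first the big reducing coupling, then the ball valve, then the hexagon adaptor, and last the end plug, each spigot down and fully home in the socket below it, so that the riser stands upright. Leave the lubricant tin, the coil spring and the belt pulley where they are.

Things in the scene. Friction and masses are not known exactly. Their poses are not given: they have to be found in the camera images.
- foot_mouth (a point): Flanged foot, fixed to the bench: round cream plastic flange, 124 mm across and 20 mm high on its steel base disc, four bolts, with a plain round open socket (66 mm outside, 54 mm bore, 28 mm deep) standing in its middle. The point is the centre of the socket's mouth, 48 mm above the bench; z up.
- coupling_c (a point): Reducing coupling, cream plastic, round, the widest loose fitting, 72 mm high, standing on its spigot. From below: spigot 50 mm across, 26 long, chamfered; collar 62 across, 12 high; cone 8 high; open socket 54 outside, 44 bore, 26 high: grip it there. Point: on the axis, 36 mm up, 10 mm above the shoulder that rests on the foot's mouth; z up. 0.16 kg. 2 mm clearance all round in the foot.
- valve_c (a point): Inline ball valve, cream plastic, 80 mm high, standing on its spigot; black level T-handle (bar 60 mm long) on one side, 46 mm out. From below: spigot 40 across, 24 long; nut 54; body; open socket nut 50 outside, 36 bore, 22 high: grip there, closing along y. Point: on the axis, 40 mm up, 16 mm above its shoulder; x to the handle, y along the bar, z up. 0.3 kg. 2 mm clearance in the coupling.
- adaptor_c (a point): Reducing adaptor, cream plastic, slim tube with a hexagon collar, 64 mm high, standing on its spigot. From below: spigot 32 mm across, 20 long, chamfered; hexagon 42 across flats, 12 high; open socket 41 outside, 30 bore, 32 high: grip it there. Point: on the axis, 32 mm up, 12 mm above its shoulder; z up. 0.09 kg. 2 mm clearance all round in the valve.
- plug_c (a point): End plug, cream plastic, smallest fitting, closed on top, 54 mm high, standing on its spigot. From below: spigot 26 mm across, 16 long, chamfered; round flange 40 across, 8 high; six-sided head about 29 across, 30 high: grip it there. Point: on the axis, 27 mm up, 11 mm above its shoulder; z up. 0.06 kg. 2 mm clearance all round in the adaptor.
- tin_c (a point): Steel lubricant tin with a grey band, round, 60 mm across and 74 mm high (80 mm with its cap), standing. Not to be moved. The point is on its axis 37 mm above its underside.
- spring_c (a point): Torsion coil spring of thick wire standing on end, about 51 mm across and 41 mm high, with two short legs reaching 41 mm from the axis. Not to be moved. The point is on its axis half-way up.
- pulley_c (a point): Dark cast V-belt pulley lying flat, 60 mm across, 22 mm high. Not to be moved. The point is on its axis 10 mm above the bench.
Mind the look-alikes: they are no part of the job. Leave any orange, pink or purple look-alike of the part that bears valve_c alone.

How it is judged (in metres and radians):
On the way, in this order (a step that is already met when the one before it is completed fails the run):
1. the reducing coupling sits fully home in the foot's socket (horizontal distance between coupling_c and foot_mouth below 0.006 m and z of coupling_c in the frame of foot_mouth between 0.006 and 0.014 m and angle between coupling_c's own z axis and vertical below 0.08 rad), for 0.2 s.
2. the ball valve sits fully home in the coupling (horizontal distance between valve_c and coupling_c below 0.006 m and z of valve_c in the frame of coupling_c between 0.048 and 0.056 m and angle between valve_c's own z axis and vertical below 0.08 rad), for 0.2 s.
3. the hexagon adaptor sits fully home in the valve (horizontal distance between adaptor_c and valve_c below 0.006 m and z of adaptor_c in the frame of valve_c between 0.048 and 0.056 m and angle between adaptor_c's own z axis and vertical below 0.08 rad), for 0.2 s.
4. the end plug sits fully home in the adaptor (horizontal distance between plug_c and adaptor_c below 0.006 m and z of plug_c in the frame of adaptor_c between 0.039 and 0.047 m and angle between plug_c's own z axis and vertical below 0.08 rad), for 0.2 s.
At the end, for the whole second after the job is handed in: Coupling in the foot, valve in the coupling, adaptor in the valve and plug in the adaptor: each axis within 6 mm of the axis of the piece below, its shoulder within 4 mm of the rim it rests on, tilted less than 0.08 rad, and at rest (under 0.02 m/s) (all of step 1 and all of step 2 and all of step 3 and all of step 4 and linear speed of each of coupling, valve, adaptor, plug below 0.02 m/s); the robot touches nothing.
It fails at once if the tin is moved by more than 20 mm (distance of tin_c from where it was at the start of the episode above 0.02 m).
It fails at once if the spring is moved by more than 20 mm (distance of spring_c from where it was at the start of the episode above 0.02 m).
It fails at once if the pulley is moved by more than 20 mm (distance of pulley_c from where it was at the start of the episode above 0.02 m).
It also fails if it takes over 93 s, if anything falls off the work surface, if the arm or the gripper's body presses on something with over 40 N, if the wrist force passes 120 N, or if a joint passes its speed limit or range.

## Working session

There is one attempt and no reset: what is moved stays moved. The work goes in short steps, Python scripts to look and compute and a shell command to move; the robot and the scene stay as the last step left them, time stands still between calls to the robot, and variables do not carry over. Pictures are saved under pics/ and viewed, and the job is handed in when it is done.

```bash
mkdir -p pics; ls; python3 - <<'E'
from station import r
import cv2,numpy as np
for n in ("scene","top"):
    im=r.capture(n); cv2.imwrite(f"pics/{n}0.png",im)
    m=r.camera_model(n); print(n,np.round(m["mtx"],1).tolist(),np.round(m["R"],4).tolist(),np.round(m["t"],4).tolist())
    for k in ["foot_mouth","coupling_c","valve_c","adaptor_c","plug_c","tin_c","spring_c","pulley_c"]:
        try: print(k,[(round(d["score"],2),[round(v*s) for v,s in zip(d["rect"],(640,400,640,400))]) for d in r.recognise(n,k)])
        except Exception as e: print(k,e)
s=r.sense();print(s["time_s"],s["tcp_pos"],s["ee_rot"])
E
```

```text
pics
scene [[481.9, 0.0, 323.2], [0.0, 481.9, 199.6], [0.0, 0.0, 1.0]] [[-0.7183, 0.6957, 0.0018], [0.561, 0.5807, -0.59], [-0.4115, -0.4228, -0.8074]] [0.3856, -0.194, 1.223]
foot_mouth [(0.71, [355, 341, 423, 400])]
coupling_c [(0.74, [278, 248, 309, 287]), (0.47, [200, 185, 224, 216])]
valve_c [(0.97, [239, 87, 271, 128]), (0.77, [207, 128, 245, 173]), (0.7, [276, 130, 310, 169]), (0.69, [330, 147, 357, 184])]
adaptor_c [(0.64, [202, 187, 223, 215])]
plug_c [(0.75, [439, 273, 460, 296]), (0.67, [354, 343, 423, 400])]
tin_c [(0.94, [352, 192, 383, 234])]
spring_c [(0.83, [345, 263, 382, 299])]
pulley_c [(0.65, [271, 205, 301, 235])]
top [[437.8, 0.0, 320.7], [0.0, 437.8, 199.2], [0.0, 0.0, 1.0]] [[0.0205, -0.9998, -0.0035], [-0.9785, -0.0194, -0.2053], [0.2052, 0.0076, -0.9787]] [-0.055, 0.4848, 0.9014]
foot_mouth [(0.89, [164, 115, 216, 167])]
coupling_c [(0.57, [288, 126, 314, 159]), (0.3, [335, 165, 361, 196])]
valve_c [(0.8, [330, 242, 366, 279]), (0.79, [458, 225, 499, 264]), (0.7, [385, 214, 421, 250]), (0.62, [428, 164, 458, 200])]
adaptor_c [(0.57, [394, 123, 419, 151])]
plug_c [(0.64, [185, 217, 204, 237])]
tin_c [(0.74, [281, 212, 309, 244])]
spring_c [(0.89, [240, 167, 268, 194])]
pulley_c [(0.58, [335, 163, 363, 194])]
0.9 [0.18872128 0.59581604 0.23958146] [[ 9.53309656e-01 -3.01994535e-01 -1.55772266e-05]
 [-3.01994532e-01 -9.53309653e-01  9.32407659e-05]
 [-4.30081222e-05 -8.41830853e-05 -9.99999996e-01]]
```

View pics/scene0.png

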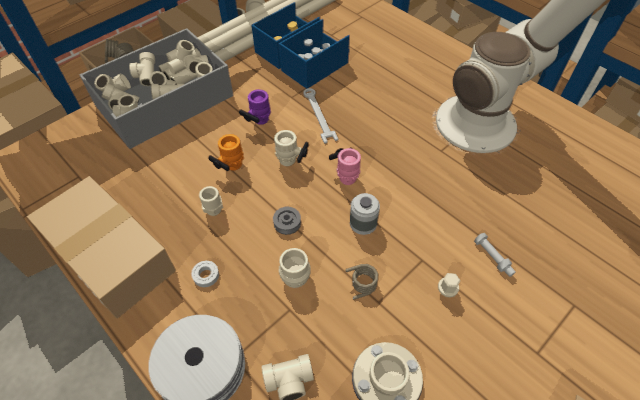

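View pics/top0.png

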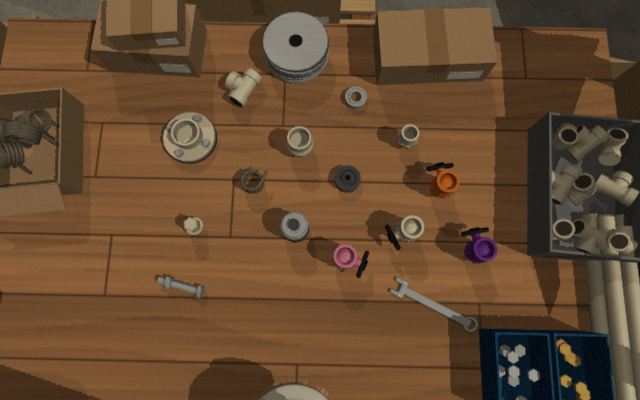

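```bash
python3 - <<'E'
import cv2
a=cv2.imread("pics/scene0.png")[80:190,190:370];cv2.imwrite("pics/cropv.png",cv2.resize(a,None,fx=4,fy=4,interpolation=cv2.INTER_CUBIC))
a=cv2.imread("pics/top0.png")[105:285,150:510];cv2.imwrite("pics/cropt.png",cv2.resize(a,None,fx=2.2,fy=2.2,interpolation=cv2.INTER_CUBIC))
E
```

```text
(no output)
```

View pics/cropv.png

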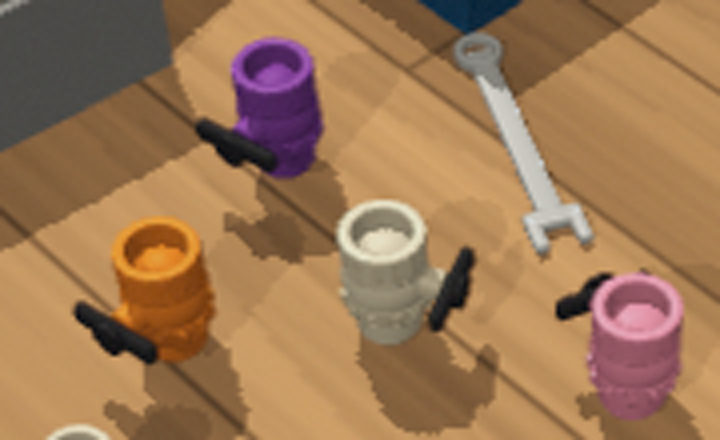

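View pics/cropt.png

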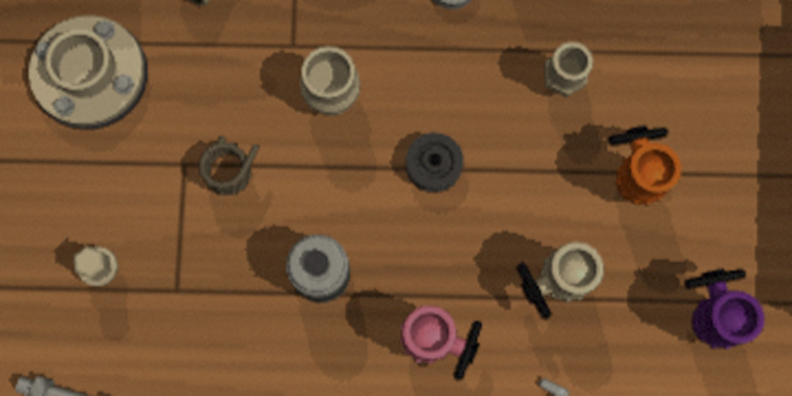

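The picture shows four valve-shaped parts in the top view: cream (411,228), orange (446,182), purple (483,248) and pink (346,257). The cream one fits valve_c: it is cream plastic with a black T-handle, and the crop confirms this. The coupling is at top (300,141), the adaptor at (408,135), the plug at (194,226) and the foot at (189,137). Next I'll fit the silhouettes.

```bash
cat > h.py <<'E'
from station import r
import cv2,numpy as np
from scipy.optimize import minimize
P={"foot_mouth":[(0,62),(20,62),(20,33),(48,33)],
"coupling_c":[(0,25),(26,25),(26,31),(38,31),(46,27),(72,27)],
"valve_c":[(0,20),(24,20),(24,27),(36,27),(36,24),(58,24),(58,25),(80,25)],
"adaptor_c":[(0,16),(20,16),(20,22.5),(32,22.5),(32,20.5),(64,20.5)],
"plug_c":[(0,13),(16,13),(16,20),(24,20),(24,15.5),(54,15.5)],
"tin_c":[(0,30),(74,30),(74,10),(80,10)],
"spring_c":[(0,25.5),(41,25.5)],"pulley_c":[(0,30),(22,30)]}
M={n:r.camera_model(n) for n in ("scene","top")}
def proj(n,X):
    m=M[n];c=(np.asarray(X)@np.array(m["R"]).T+m["t"]);u=c@np.array(m["mtx"]).T
    return u[:,:2]/u[:,2:]
S=4
A=np.linspace(0,2*np.pi,48,endpoint=False)
def rend(n,k,p,z0=0):
    im=np.zeros((400*S,640*S),np.uint8)
    def fill(X):
        h=cv2.convexHull((proj(n,X)*S+S/2-.5).astype(np.float32)).round().astype(np.int32);cv2.fillConvexPoly(im,h,1)
    pr=P[k]
    for (a,ra),(b,rb) in zip(pr,pr[1:]):
        if a==b: continue
        fill([[p[0]+q*np.cos(t)/1e3,p[1]+q*np.sin(t)/1e3,z0+z/1e3] for z,q in((a,ra),(b,rb)) for t in A])
    if len(p)>2:
        d=np.array([np.cos(p[2]),np.sin(p[2]),0]);e=np.array([-d[1],d[0],0]);c=np.array([p[0],p[1],z0+.04])
        fill([c+d*(.046+i*.004)+e*j*.03+np.array([0,0,l*.004]) for i in(-1,1) for j in(-1,1) for l in(-1,1)])
        fill([c+d*i+e*j*.005+np.array([0,0,l*.005]) for i in(.0,.046) for j in(-1,1) for l in(-1,1)])
    return cv2.resize(im.astype(np.float32),(640,400),interpolation=cv2.INTER_AREA)
def inv(n,uv,z):
    m=M[n];R=np.array(m["R"]);t=np.array(m["t"]);d=R.T@np.linalg.solve(np.array(m["mtx"]),[uv[0],uv[1],1]);c=-R.T@t
    return (c+d*(z-c[2])/d[2])[:2]
def fit(k,masks,p0,z0=0):
    def f(p):
        s=0
        for n,m in masks.items():
            q=rend(n,k,p,z0);s+=np.abs(q-m).sum()/m.sum()
        return s
    st=[np.array(p0)+d for d in np.vstack([np.zeros(len(p0))]+[np.eye(len(p0))[i]*(.006 if i<2 else .3) for i in range(len(p0))])]
    o=minimize(f,p0,method="Nelder-Mead",options=dict(initial_simplex=st,xatol=1e-4,fatol=1e-4))
    return o.x,o.fun
E
python3 - <<'E'
from h import *
for n in M: r.capture(n)
hint={"foot_mouth":(186,135),"coupling_c":(300,141),"valve_c":(411,228),"adaptor_c":(408,137),"plug_c":(194,226),"tin_c":(295,227),"spring_c":(253,181),"pulley_c":(347,178)}
for k,h in hint.items():
    w=inv("top",h,.04); ms={}
    for n in M:
        uv=proj(n,[[*w,.04]])[0]
        L=[d for d in r.outline_of(n,k)]
        best=None
        for d in L:
            ys,xs=np.nonzero(d["pixels"]); dd=np.hypot(xs.mean()-uv[0],ys.mean()-uv[1])
            if dd<14+ (20 if k=="foot_mouth" else 0) and (best is None or dd<best[0]): best=(dd,d)
        if best: ms[n]=best[1]["pixels"].astype(np.float32)
    np.savez(f"m_{k}.npz",**ms)
    if not ms: print(k,"none",w);continue
    p0=list(w)
    if k=="valve_c": p0+=[2.0]
    if k=="valve_c":
        print(min((fit(k,ms,list(w)+[a]) for a in (0,1.57,3.14,-1.57)),key=lambda q:q[1]))
    for sel in ([*ms],["top"],["scene"]):
        if k!="valve_c" and all(s in ms for s in sel): 
            x,f=fit(k,{s:ms[s] for s in sel},p0);print(k,sel,np.round(x,4),round(f,3))
print(r.sense()["time_s"])
E
```

```text
foot_mouth ['scene', 'top'] [0.6381 0.2648] 0.161
foot_mouth ['top'] [0.6351 0.2651] 0.119
foot_mouth ['scene'] [0.6392 0.2654] 0.024
coupling_c ['scene', 'top'] [0.6185 0.0055] 0.182
coupling_c ['top'] [0.6183 0.0062] 0.057
coupling_c ['scene'] [0.6186 0.0041] 0.105
(array([ 0.42618632, -0.2374861 ,  2.06051469]), np.float64(0.39522185921669006))
adaptor_c ['scene', 'top'] [ 0.6379 -0.2395] 0.195
adaptor_c ['top'] [ 0.637  -0.2389] 0.087
adaptor_c ['scene'] [ 0.6375 -0.2415] 0.082
plug_c ['scene', 'top'] [0.4248 0.2335] 0.353
plug_c ['top'] [0.4246 0.2352] 0.09
plug_c ['scene'] [0.4267 0.2318] 0.165
tin_c ['scene', 'top'] [0.4255 0.0103] 0.16
tin_c ['top'] [0.425  0.0104] 0.064
tin_c ['scene'] [0.4263 0.0096] 0.081
spring_c ['scene', 'top'] [0.5313 0.1116] 0.878
spring_c ['top'] [0.5303 0.113 ] 0.452
spring_c ['scene'] [0.5309 0.1097] 0.368
pulley_c ['scene', 'top'] [ 0.5437 -0.1044] 0.236
pulley_c ['top'] [ 0.543  -0.1038] 0.092
pulley_c ['scene'] [ 0.5441 -0.1052] 0.138
1.8
```

```bash
cat >> h.py <<'E'
def overlay(n,im,items,box,sc,fn):
    im=cv2.resize(im,None,fx=sc,fy=sc,interpolation=cv2.INTER_CUBIC)
    for k,p,z0 in items:
        for z,q in P[k]:
            X=[[p[0]+q*np.cos(t)/1e3,p[1]+q*np.sin(t)/1e3,z0+z/1e3] for t in A]
            cv2.polylines(im,[((proj(n,X)+.5)*sc).round().astype(np.int32)],True,(0,0,255),1)
    x0,y0,x1,y1=[v*sc for v in box]; cv2.imwrite(fn,im[y0:y1,x0:x1])
E
python3 - <<'E'
from h import *
it=[("foot_mouth",(.6375,.265),0),("coupling_c",(.6185,.0055),0)]
a=cv2.imread("pics/top0.png");b=cv2.imread("pics/scene0.png")
overlay("top",a,it,(155,105,325,175),4,"pics/oa.png");overlay("scene",b,it,(270,240,430,400),4,"pics/ob.png")
it=[("valve_c",(.4262,-.2375),0),("adaptor_c",(.638,-.2395),0)]
overlay("top",a,it,(370,115,440,255),4,"pics/oc.png");overlay("scene",b,it,(190,120,330,230),4,"pics/od.png")
A_=[cv2.imread(f"pics/o{c}.png") for c in "abcd"]
W=np.zeros((600,800,3),np.uint8)
W[:280,:680]=A_[0];cv2.imwrite("pics/oa.png",W)
E
```

```text
(no output)
```

View pics/oa.png

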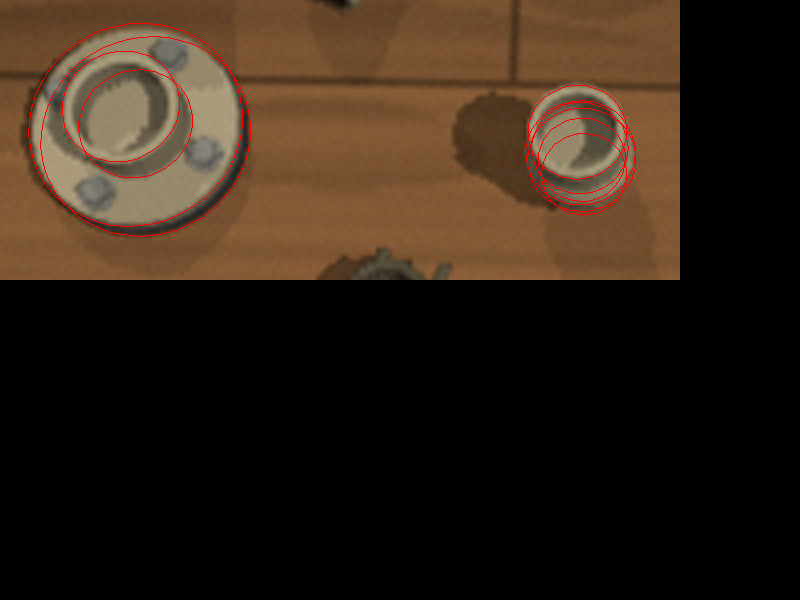

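View pics/ob.png

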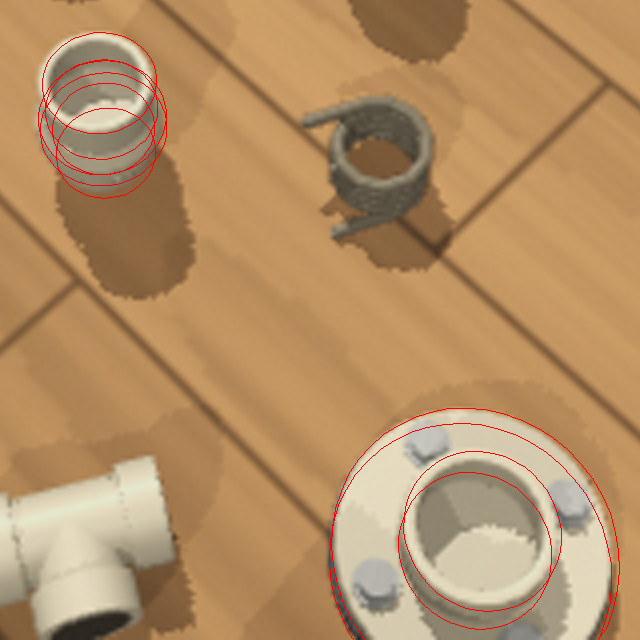

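View pics/oc.png

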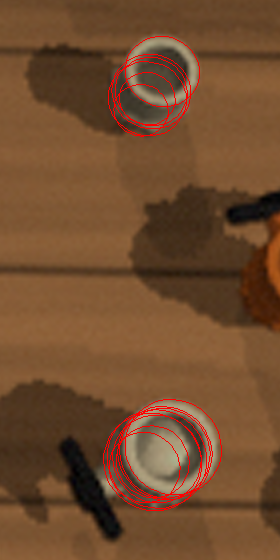

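View pics/od.png

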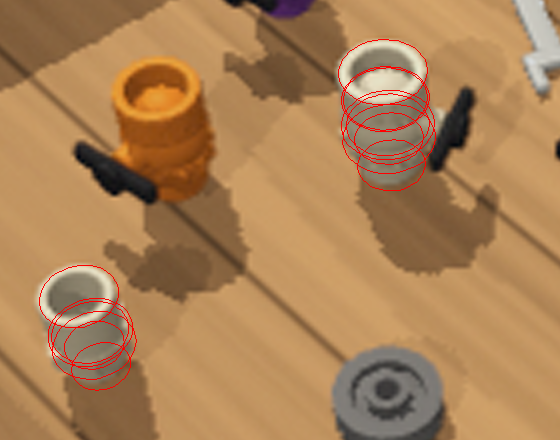

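The overlays agree to about 1–2 mm. The red rims lie on the coupling (top 576,132), foot (top 120,107), valve and adaptor, so I can move now.

```bash
cat > go.py <<'E'
import sys
from station import r
import numpy as np
from scipy.spatial.transform import Rotation as Ro
# usage: go.py x y z [yaw_of_tool_x_deg]
s=r.sense();R=np.array(s["ee_rot"]);p=np.array(s["tcp_pos"])
t=np.array([float(v) for v in sys.argv[1:4]])
yaw=np.degrees(np.arctan2(R[1,0],R[0,0])); 
ty=float(sys.argv[4]) if len(sys.argv)>4 else yaw
a=np.radians(ty);D=np.array([[np.cos(a),np.sin(a),0],[np.sin(a),-np.cos(a),0],[0,0,-1]])
d=R.T@(t-p);w=Ro.from_matrix(R.T@D).as_rotvec(degrees=True)
print("pos",p.round(4),"yaw",yaw.round(2),"dist",np.linalg.norm(d).round(3),"rows",np.ceil(np.linalg.norm(d)/.0417),np.ceil(np.linalg.norm(w)/7.16),"j1,j6",np.array(s["joints"])[[0,5]].round(0),"t",s["time_s"])
print("shift",(d/.3).round(4),"turn",(w/180).round(4))
E
python3 go.py .6185 .0055 .18 -17.58; python3 go.py .6185 .0055 .18 0
```

```text
pos [0.1887 0.5958 0.2395] yaw -17.58 dist 0.733 rows 18.0 1.0 j1,j6 [ 87. -15.] t 1.8
shift [1.9599 1.4431 0.1985] turn [ 0. -0.  0.]
pos [0.1887 0.5958 0.2395] yaw -17.58 dist 0.733 rows 18.0 3.0 j1,j6 [ 87. -15.] t 1.8
shift [1.9599 1.4431 0.1985] turn [ 0.     -0.     -0.0977]
```

```bash
python3 -m creep '[[1,0.9,0.66,0.09,0,0,-0.0977],[1,0.9,0.66,0.09,0,0,-0.0977],[1,0.9,0.66,0.09,0,0,-0.0977],[1,0.9,0.66,0.09,0,0,-0.0977],[1,0.9,0.66,0.09,0,0,-0.0977]]'; python3 go.py .6185 .0055 .18 0
```

```text
time_s: 2.22
tcp_pos: [0.312, 0.4265, 0.2229]
ee_rot: [[1.0, 0.001, 0.0], [0.001, -1.0, 0.0], [0.0, -0.0, -1.0]]
wrist_force: [0.9, 0.5, -0.3]
gripper_width: 0.995
pos [0.312  0.4265 0.2229] yaw 0.07 dist 0.523 rows 13.0 1.0 j1,j6 [71. 19.] t 2.2167
shift [1.0201 1.4047 0.1426] turn [-0.0001 -0.0001  0.0004]
```

```bash
python3 -m creep '[[1,0.7,0.96,0.1,0,0,0],[1,0.7,0.96,0.1,0,0,0],[1,0.7,0.96,0.1,0,0,0],[1,0.7,0.96,0.1,0,0,0],[1,0.7,0.96,0.1,0,0,0]]'; python3 go.py .6185 .0055 .17 0
```

```text
time_s: 2.63
tcp_pos: [0.4344, 0.2587, 0.2057]
ee_rot: [[1.0, 0.002, 0.001], [0.002, -1.0, 0.001], [0.001, -0.001, -1.0]]
wrist_force: [0.9, 1.2, 0.1]
gripper_width: 1.001
pos [0.4344 0.2587 0.2057] yaw 0.09 dist 0.315 rows 8.0 1.0 j1,j6 [49. 41.] t 2.6333
shift [0.6121 0.8451 0.1188] turn [-0.0004 -0.0003  0.0005]
```

```bash
python3 -m creep '[[1,0.6121,0.8451,0.1188,0,0,0],[1,0.6121,0.8451,0.1188,0,0,0],[1,0.6121,0.8451,0.1188,0,0,0],[1,0.6121,0.8451,0.1188,0,0,0],[1,0.6121,0.8451,0.1188,0,0,0]]'; python3 go.py .6185 .0055 .13 0
```

```text
time_s: 3.05
tcp_pos: [0.5562, 0.091, 0.1822]
ee_rot: [[1.0, 0.002, 0.002], [0.002, -1.0, 0.001], [0.002, -0.001, -1.0]]
wrist_force: [-0.1, 1.5, 0.2]
gripper_width: 1.003
pos [0.5562 0.091  0.1822] yaw 0.1 dist 0.118 rows 3.0 1.0 j1,j6 [26. 64.] t 3.05
shift [0.2069 0.2856 0.1741] turn [-0.0004 -0.0005  0.0006]
```

```bash
python3 -m creep '[[1,0.214,0.297,0.15,0,0,0],[1,0.214,0.297,0.15,0,0,0],[1,0.214,0.297,0.15,0,0,0],[1,0.214,0.297,0.15,0,0,0],[1,0.214,0.297,0.15,0,0,0]]'; python3 go.py .6185 .0055 .064 0
```

```text
time_s: 3.47
tcp_pos: [0.6207, 0.0001, 0.1354]
ee_rot: [[1.0, -0.002, -0.001], [-0.002, -1.0, 0.001], [-0.001, -0.001, -1.0]]
wrist_force: [-1.2, -0.3, -0.3]
gripper_width: 1.003
pos [6.207e-01 1.000e-04 1.354e-01] yaw -0.09 dist 0.072 rows 2.0 1.0 j1,j6 [15. 75.] t 3.4667
shift [-0.0069 -0.0179  0.2382] turn [-0.0002  0.0004 -0.0005]
```

```bash
python3 -m creep '[[1,-0.0069,-0.0179,0.12,0,0,0],[1,-0.0069,-0.0179,0.2382,0,0,0],[1,-0.0069,-0.0179,0.2382,0,0,0],[1,-0.0069,-0.0179,0.2382,0,0,0],[1,-0.0069,-0.0179,0.2382,0,0,0]]'; python3 go.py .6185 .0055 .064 0
```

```text
time_s: 3.88
tcp_pos: [0.6199, 0.0064, 0.0663]
ee_rot: [[1.0, 0.0, 0.002], [0.0, -1.0, 0.001], [0.002, -0.001, -1.0]]
wrist_force: [0.2, 0.2, 1.1]
gripper_width: 1.002
pos [0.6199 0.0064 0.0663] yaw 0.02 dist 0.003 rows 1.0 1.0 j1,j6 [16. 74.] t 3.8833
shift [-0.0048  0.0031  0.0078] turn [-0.0002 -0.0008  0.0001]
```

```bash
python3 -m creep '[[1,-0.0048,0.003,0.007,0,0,0],[0.5,-0.0048,0.003,0.007,0,0,0],[0.3,-0.0048,0.003,0.007,0,0,0],[0.3,-0.0048,0.003,0.007,0,0,0],[0.3,-0.0048,0.003,0.007,0,0,0]]'; python3 -m creep '[[0.3,0,0,0,0,0,0],[0.3,0,0,0,0,0,0],[0.3,0,0,0,0,0,0]]'; python3 go.py .6185 .0055 .064 0
```

```text
time_s: 4.3
tcp_pos: [0.6188, 0.0056, 0.065]
ee_rot: [[1.0, 0.0, 0.004], [0.0, -1.0, 0.001], [0.004, -0.001, -1.0]]
wrist_force: [-0.5, -0.1, 0.4]
gripper_width: 0.785
time_s: 4.55
tcp_pos: [0.6189, 0.0054, 0.0652]
ee_rot: [[1.0, 0.0, 0.004], [0.0, -1.0, 0.001], [0.004, -0.001, -1.0]]
wrist_force: [-0.2, -0.4, 1.4]
gripper_width: 0.603
pos [0.6189 0.0054 0.0652] yaw 0.03 dist 0.001 rows 1.0 1.0 j1,j6 [15. 75.] t 4.55
shift [-0.0013 -0.0005  0.004 ] turn [-0.0002 -0.0012  0.0002]
```

```bash
python3 -m creep '[[0.2,0,0,-0.06,0,0,0],[0,0,0,-0.18,0,-0.001,0],[0,0,0,-0.32,0,-0.001,0],[0,0,-0.13,-0.32,0,-0.001,0],[0,0,-0.26,-0.32,0,-0.001,0]]';  python3 go.py .6375 .265 .16 0
```

```text
time_s: 4.97
tcp_pos: [0.6201, 0.083, 0.1646]
ee_rot: [[1.0, -0.004, 0.007], [-0.004, -1.0, 0.003], [0.007, -0.003, -1.0]]
wrist_force: [0.6, 0.4, -3.4]
gripper_width: 0.599
pos [0.6201 0.083  0.1646] yaw -0.21 dist 0.183 rows 5.0 1.0 j1,j6 [22. 67.] t 4.9667
shift [ 0.0558 -0.6069  0.0175] turn [-0.0009 -0.0022 -0.0012]
```

```bash
python3 -m creep '[[0,0.056,-0.607,0.017,-0.001,-0.002,-0.001],[0,0.056,-0.607,0.017,-0.001,-0.002,-0.001],[0,0.056,-0.607,0.017,-0.001,-0.002,-0.001],[0,0.056,-0.607,0.017,-0.001,-0.002,-0.001],[0,0.056,-0.607,0.017,-0.001,-0.002,-0.001]]';  python3 go.py .6375 .265 .15 0;  python3 -m creep '[[0,0.002,0,0.03,0,-0.001,0],[0,0.002,0,0.03,0,-0.001,0]]';  python3 go.py .6375 .265 .15 0
```

```text
time_s: 5.38
tcp_pos: [0.6374, 0.2702, 0.159]
ee_rot: [[1.0, 0.003, 0.001], [0.003, -1.0, 0.001], [0.001, -0.001, -1.0]]
wrist_force: [0.8, 0.4, -1.2]
gripper_width: 0.6
pos [0.6374 0.2702 0.159 ] yaw 0.2 dist 0.01 rows 1.0 1.0 j1,j6 [36. 54.] t 5.3833
shift [0.0003 0.0174 0.0301] turn [-0.0002 -0.0003  0.0011]
time_s: 5.55
tcp_pos: [0.6364, 0.271, 0.1467]
ee_rot: [[1.0, 0.005, -0.007], [0.005, -1.0, -0.001], [-0.007, 0.001, -1.0]]
wrist_force: [-0.7, -0.7, -1.9]
gripper_width: 0.605
pos [0.6364 0.271  0.1467] yaw 0.27 dist 0.007 rows 1.0 1.0 j1,j6 [36. 54.] t 5.55
shift [ 0.0036  0.02   -0.011 ] turn [0.0004 0.0023 0.0015]
```

```bash
python3 -m creep '[[0,0.0036,0.02,0,0,0.002,0.0015],[0,0.0036,0.02,0,0,0.002,0.0015],[0,0.0036,0.02,0,0,0.002,0.0015],[0,0.0036,0.02,0,0,0.002,0.0015]]';  python3 go.py .6375 .265 .145 0; python3 - <<'E'
from h import *
s=r.sense();p=s["tcp_pos"]
for n in M:
    im=r.capture(n);cv2.imwrite(f"pics/{n}1.png",im)
    overlay(n,im,[("foot_mouth",(.6375,.265),0),("coupling_c",p[:2],p[2]-.0652)],(330,280,460,400) if n=="scene" else (130,70,260,190),4,f"pics/{n}1o.png")
E
```

```text
time_s: 5.88
tcp_pos: [0.6378, 0.2634, 0.1473]
ee_rot: [[1.0, -0.002, -0.001], [-0.002, -1.0, -0.001], [-0.001, 0.001, -1.0]]
wrist_force: [-0.8, 0.1, -0.9]
gripper_width: 0.6
pos [0.6378 0.2634 0.1473] yaw -0.1 dist 0.003 rows 1.0 1.0 j1,j6 [36. 54.] t 5.8833
shift [-0.001  -0.0053  0.0075] turn [ 0.0003  0.0002 -0.0006]
```

View pics/scene1o.png

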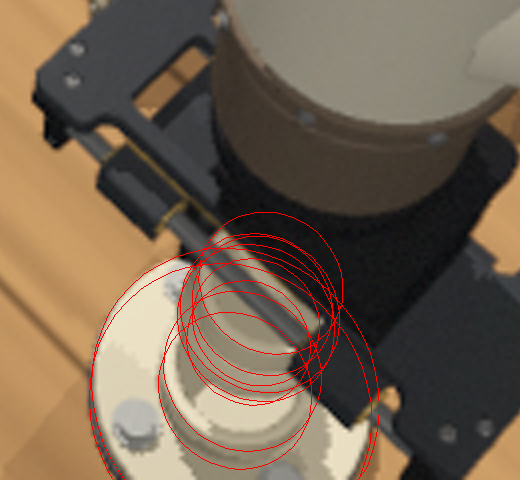

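View pics/top1o.png

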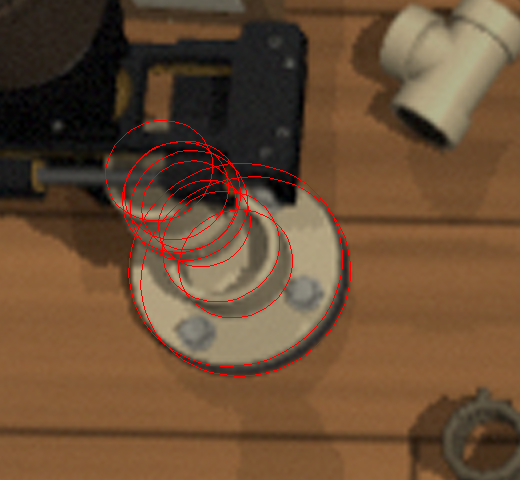

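```bash
cat >> h.py <<'E'
def edgefit(n,im,circs,p0,rng=.006,step=.0003,arc=None):
    """circs: list of (z,r) circles in m; maximise smoothed gradient along them"""
    g=cv2.GaussianBlur(cv2.cvtColor(im,cv2.COLOR_BGR2GRAY).astype(np.float32),(0,0),.8)
    G=np.hypot(cv2.Sobel(g,cv2.CV_32F,1,0),cv2.Sobel(g,cv2.CV_32F,0,1))
    G=np.minimum(G,120)
    T=np.linspace(0,2*np.pi,120,endpoint=False)
    best=None
    for dx in np.arange(-rng,rng+1e-9,step):
        for dy in np.arange(-rng,rng+1e-9,step):
            s=0
            for z,q in circs:
                uv=proj(n,np.c_[p0[0]+dx+q*np.cos(T),p0[1]+dy+q*np.sin(T),0*T+z]).astype(np.float32)
                s+=cv2.remap(G,uv[:,0].copy(),uv[:,1].copy(),cv2.INTER_LINEAR).mean()
            if best is None or s>best[0]: best=(s,p0[0]+dx,p0[1]+dy)
    return np.round(best,4)
E
python3 - <<'E'
from h import *
I={n:cv2.imread(f"pics/{n}0.png") for n in M}
for nm,c,p in [("foot",[(.048,.033),(.048,.027)],(.6375,.265)),("footfl",[(.02,.062)],(.6375,.265)),("coup",[(.072,.027),(.072,.022)],(.6185,.0055)),("valve",[(.08,.025),(.08,.018)],(.426,-.2375)),("adap",[(.064,.0205),(.064,.015)],(.638,-.2395))]:
    print(nm,[edgefit(n,I[n],c,p) for n in M])
E
```

```text
foot [array([180.379 ,   0.6369,   0.2629]), array([201.1792,   0.6366,   0.2644])]
footfl [array([72.5629,  0.6402,  0.2638]), array([100.7532,   0.6357,   0.2638])]
coup [array([2.185175e+02, 6.197000e-01, 4.000000e-03]), array([2.052759e+02, 6.185000e-01, 5.500000e-03])]
valve [array([213.1059,   0.4266,  -0.2381]), array([228.625 ,   0.4254,  -0.2363])]
adap [array([233.919 ,   0.6392,  -0.2413]), array([232.9583,   0.638 ,  -0.2398])]
```

```bash
python3 go.py .6366 .2643 .12 0; python3 -m creep '[[0,-0.004,-0.003,0.05,0,0,0],[0,-0.004,-0.003,0.091,0,0,0],[0,-0.004,-0.003,0.091,0,0,0],[0,-0.004,-0.003,0.091,0,0,0]]';  python3 go.py .6366 .2643 .12 0
```

```text
pos [0.6378 0.2641 0.1474] yaw -0.07 dist 0.027 rows 1.0 1.0 j1,j6 [36. 54.] t 5.9833
shift [-0.004  -0.0008  0.0912] turn [ 0.0002  0.0001 -0.0004]
time_s: 6.32
tcp_pos: [0.6361, 0.2644, 0.1189]
ee_rot: [[1.0, -0.001, -0.002], [-0.001, -1.0, -0.002], [-0.002, 0.002, -1.0]]
wrist_force: [-0.1, -0.2, -1.7]
gripper_width: 0.601
pos [0.6361 0.2644 0.1189] yaw -0.08 dist 0.001 rows 1.0 1.0 j1,j6 [36. 54.] t 6.3167
shift [ 0.0017  0.0004 -0.0038] turn [ 0.0007  0.0008 -0.0004]
```

```bash
python3 -m creep '[[0,0.001,0,0.02,0.001,0.001,0],[0,0.001,0,0.04,0.001,0.001,0],[0,0.001,0,0.06,0.001,0.001,0],[0,0.001,0,0.08,0.001,0.001,0],[0,0.001,0,0.1,0.001,0.001,0]]';  python3 go.py .6366 .2643 .0872 0
```

```text
time_s: 6.73
tcp_pos: [0.6362, 0.2643, 0.0882]
ee_rot: [[1.0, -0.001, 0.0], [-0.001, -1.0, 0.001], [0.0, -0.001, -1.0]]
wrist_force: [-0.0, 0.8, -1.0]
gripper_width: 0.602
pos [0.6362 0.2643 0.0882] yaw -0.07 dist 0.001 rows 1.0 1.0 j1,j6 [36. 54.] t 6.7333
shift [0.0013 0.     0.0032] turn [-0.0002 -0.0001 -0.0004]
```

No resistance at all. I'll seat it with a slight push.

```bash
python3 -m creep '[[0,0,0,0.006,0,0,0],[0,0,0,0.006,0,0,0]]';  python3 go.py .6366 .2643 .0872 0
```

```text
time_s: 6.9
tcp_pos: [0.6362, 0.2642, 0.087]
ee_rot: [[1.0, -0.001, 0.001], [-0.001, -1.0, 0.0], [0.001, -0.0, -1.0]]
wrist_force: [-1.2, -1.9, 2.8]
gripper_width: 0.601
pos [0.6362 0.2642 0.087 ] yaw -0.04 dist 0.0 rows 1.0 1.0 j1,j6 [36. 54.] t 6.9
shift [ 0.0012 -0.0004 -0.0007] turn [-0.     -0.0002 -0.0002]
```

```bash
python3 -m creep '[[1,0,0,0,0,0,0],[1,0,0,0,0,0,0],[1,0,0,0,0,0,0],[1,0,0,0,0,0,0]]';  python3 -m creep '[[1,0,0,-0.1,0,0,0],[1,0,0,-0.2,0,0,0],[1,0,0,-0.3,0,0,0],[1,0,0,-0.4,0,0,0],[1,-0.05,0.1,-0.4,0,0,0]]'; python3 go.py .4254 -.2364 .18 28
```

```text
time_s: 7.23
tcp_pos: [0.6363, 0.2642, 0.0869]
ee_rot: [[1.0, -0.001, 0.001], [-0.001, -1.0, 0.0], [0.001, -0.0, -1.0]]
wrist_force: [1.1, 0.5, -0.1]
gripper_width: 0.82
time_s: 7.65
tcp_pos: [0.6266, 0.2391, 0.2141]
ee_rot: [[1.0, 0.004, 0.016], [0.004, -1.0, 0.007], [0.016, -0.007, -1.0]]
wrist_force: [2.1, -0.0, 1.6]
gripper_width: 0.996
pos [0.6266 0.2391 0.2141] yaw 0.23 dist 0.517 rows 13.0 4.0 j1,j6 [35. 55.] t 7.65
shift [-0.6788  1.583   0.0916] turn [-0.0009 -0.0056 -0.1542]
```

```bash
python3 go.py .4258 -.2364 .18 -62;  python3 -m creep '[[1,-0.37,0.88,0.05,0,0,0.1],[1,-0.37,0.88,0.05,0,0,0.3455],[1,-0.37,0.88,0.05,0,0,0.3455],[1,-0.37,0.88,0.05,0,0,0.3455],[1,-0.37,0.88,0.05,0,0,0.3455]]'; python3 go.py .4258 -.2364 .18 -62
```

```text
pos [0.6266 0.2391 0.2141] yaw 0.23 dist 0.517 rows 13.0 9.0 j1,j6 [35. 55.] t 7.65
shift [-0.6775  1.583   0.0916] turn [-0.0048 -0.0035  0.3457]
time_s: 8.07
tcp_pos: [0.5426, 0.0395, 0.1985]
ee_rot: [[0.807, -0.59, 0.012], [-0.59, -0.807, 0.007], [0.006, -0.013, -1.0]]
wrist_force: [0.5, -1.5, 0.5]
gripper_width: 1.007
pos [0.5426 0.0395 0.1985] yaw -36.16 dist 0.3 rows 8.0 4.0 j1,j6 [21. 33.] t 8.0667
shift [0.2281 0.973  0.0508] turn [-0.0044 -0.0009  0.1436]
```

```bash
python3 -m creep '[[1,0.2281,0.973,0.05,-0.004,-0.001,0.1436],[1,0.2281,0.973,0.05,-0.004,-0.001,0.1436],[1,0.2281,0.973,0.05,-0.004,-0.001,0.1436],[1,0.2281,0.973,0.05,-0.004,-0.001,0.1436],[1,0.2281,0.973,0.05,-0.004,-0.001,0.1436]]'; python3 go.py .4258 -.2364 .16 -62
```

```text
time_s: 8.48
tcp_pos: [0.4614, -0.1519, 0.1861]
ee_rot: [[0.467, -0.884, 0.002], [-0.884, -0.467, 0.001], [0.0, -0.002, -1.0]]
wrist_force: [1.3, -0.9, 0.1]
gripper_width: 1.0
pos [ 0.4614 -0.1519  0.1861] yaw -62.14 dist 0.095 rows 3.0 1.0 j1,j6 [ 1. 27.] t 8.4833
shift [0.1936 0.2368 0.0867] turn [-0.0006 -0.     -0.0008]
```

```bash
python3 -m creep '[[1,0.1936,0.2368,0.0867,0,0,0],[1,0.1936,0.2368,0.0867,0,0,0],[1,0.1936,0.2368,0.0867,0,0,0],[1,0.1936,0.2368,0.0867,0,0,0]]'; python3 go.py .4258 -.2364 .07 -62; python3 - <<'E'
from h import *
im=r.capture("scene"); cv2.imwrite("pics/scene2.png",im)
for p0,z in [((.6366,.2643),.094)]: print(edgefit("scene",im,[(z,.027),(z,.022)],p0))
overlay("scene",im,[("coupling_c",(.6366,.2643),.022)],(200,80,440,400),3,"pics/scene2o.png")
im=cv2.imread("pics/scene2o.png");cv2.imwrite("pics/scene2o.png",cv2.resize(im,None,fx=.6,fy=.6))
L=r.outline_of("scene","plug_c");print([(d["score"],d["rect"]) for d in L])
a=cv2.imread("pics/scene0.png")[260:310,420:480];b=cv2.imread("pics/top0.png")[205:250,170:220]
cv2.imwrite("pics/plug.png",np.hstack([cv2.resize(a,(400,360),interpolation=2),cv2.resize(b,(400,360),interpolation=2)]))
E
```

```text
time_s: 8.82
tcp_pos: [0.4236, -0.2385, 0.1589]
ee_rot: [[0.463, -0.886, -0.001], [-0.886, -0.463, 0.001], [-0.002, 0.0, -1.0]]
wrist_force: [0.3, 0.0, 0.4]
gripper_width: 1.001
pos [ 0.4236 -0.2385  0.1589] yaw -62.42 dist 0.089 rows 3.0 1.0 j1,j6 [-10.  38.] t 8.8167
shift [-0.0024 -0.0099  0.2964] turn [ 0.      0.0005 -0.0024]
[215.9547   0.6366   0.2637]
[(0.9, [0.6833, 0.678, 0.7202, 0.7445])]
```

View pics/scene2o.png

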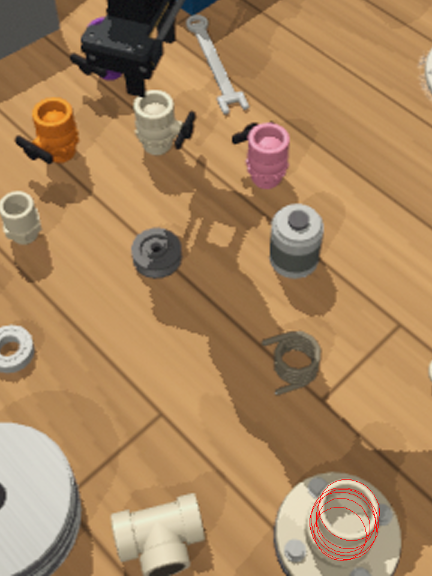

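View pics/plug.png

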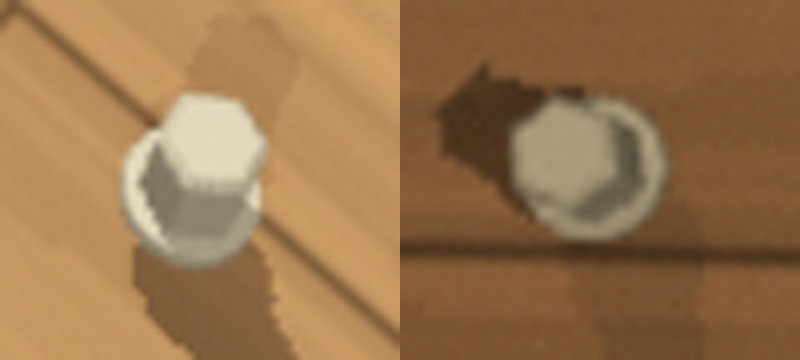

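```bash
python3 -m creep '[[1,-0.0024,-0.009,0.1,0,0,0],[1,-0.0024,-0.009,0.22,0,0,0],[1,-0.0024,-0.009,0.295,0,0,0],[1,-0.0024,-0.009,0.295,0,0,0]]'; python3 go.py .4258 -.2364 .07 -62
```

```text
time_s: 9.25
tcp_pos: [0.4259, -0.2329, 0.068]
ee_rot: [[0.467, -0.884, -0.006], [-0.884, -0.467, 0.003], [-0.005, 0.004, -1.0]]
wrist_force: [-0.1, 0.1, -0.2]
gripper_width: 1.001
pos [ 0.4259 -0.2329  0.068 ] yaw -62.14 dist 0.004 rows 1.0 1.0 j1,j6 [-10.  38.] t 9.25
shift [ 0.0102  0.0058 -0.0067] turn [ 0.0013  0.0018 -0.0008]
```

```bash
python3 -m creep '[[1,0.0102,0.0058,-0.006,0.001,0.0015,-0.001],[1,0.0102,0.0058,-0.006,0.001,0.0015,-0.001]]'; python3 go.py .4258 -.2364 .07 -62
```

```text
time_s: 9.42
tcp_pos: [0.4272, -0.2361, 0.071]
ee_rot: [[0.472, -0.882, 0.001], [-0.882, -0.472, -0.001], [0.001, -0.001, -1.0]]
wrist_force: [-0.9, -0.8, 0.2]
gripper_width: 0.999
pos [ 0.4272 -0.2361  0.071 ] yaw -61.84 dist 0.002 rows 1.0 1.0 j1,j6 [-10.  38.] t 9.4167
shift [-0.0015  0.0046  0.0035] turn [-0.0002 -0.0003  0.0009]
```

```bash
python3 -m creep '[[0.6,-0.0015,0.0035,0.003,0,0,0.001],[0.3,-0.0015,0.0035,0.003,0,0,0.001],[0.3,-0.0015,0.0035,0.003,0,0,0.001],[0,-0.0015,0.0035,0.003,0,0,0.001],[0,-0.0015,0.0035,0.003,0,0,0.001]]';python3 -m creep '[[0,0,0,0,0,0,0],[0,0,0,0,0,0,0],[0,0,0,0,0,0,0]]'; python3 go.py .4258 -.2364 .07 -62
```

```text
time_s: 9.83
tcp_pos: [0.4264, -0.2363, 0.0707]
ee_rot: [[0.469, -0.883, 0.002], [-0.883, -0.469, -0.001], [0.002, -0.002, -1.0]]
wrist_force: [0.2, -0.3, 0.6]
gripper_width: 0.706
time_s: 10.08
tcp_pos: [0.4262, -0.2365, 0.0709]
ee_rot: [[0.469, -0.883, 0.002], [-0.883, -0.469, -0.001], [0.002, -0.001, -1.0]]
wrist_force: [-1.8, 0.4, 1.7]
gripper_width: 0.574
pos [ 0.4262 -0.2365  0.0709] yaw -62.02 dist 0.001 rows 1.0 1.0 j1,j6 [-10.  38.] t 10.0833
shift [-0.001   0.0012  0.0031] turn [-0.0004 -0.0006 -0.0001]
```

```bash
python3 -m creep '[[0,0,0,-0.03,0,0,0],[0,0,0,-0.12,0,0,0],[0,0,0,-0.25,0,0,0],[0,0,0,-0.39,0,0,0],[0,0,0,-0.46,0,0,0]]'; python3 go.py .6364 .2643 .21 -62
```

```text
time_s: 10.5
tcp_pos: [0.4274, -0.2369, 0.2136]
ee_rot: [[0.47, -0.883, 0.008], [-0.883, -0.47, -0.003], [0.007, -0.006, -1.0]]
wrist_force: [2.3, -0.2, -2.8]
gripper_width: 0.57
pos [ 0.4274 -0.2369  0.2136] yaw -61.98 dist 0.543 rows 14.0 1.0 j1,j6 [-10.  38.] t 10.5
shift [-1.1477 -1.3998  0.0124] turn [-0.0018 -0.0021  0.0001]
```

```bash
python3 -m creep '[[0,-0.8,-0.976,0.01,-0.001,-0.001,0],[0,-0.8,-0.976,0.01,-0.001,-0.001,0],[0,-0.8,-0.976,0.01,-0.001,-0.001,0],[0,-0.8,-0.976,0.01,-0.001,-0.001,0],[0,-0.8,-0.976,0.01,-0.001,-0.001,0]]'; python3 go.py .6364 .2643 .21 -62
```

```text
time_s: 10.92
tcp_pos: [0.5064, -0.0425, 0.2098]
ee_rot: [[0.469, -0.883, 0.003], [-0.883, -0.469, -0.001], [0.002, -0.002, -1.0]]
wrist_force: [0.4, -0.9, -3.9]
gripper_width: 0.572
pos [ 0.5064 -0.0425  0.2098] yaw -62.03 dist 0.333 rows 8.0 1.0 j1,j6 [14. 14.] t 10.9167
shift [-0.7    -0.8626 -0.001 ] turn [-0.0005 -0.0008 -0.0001]
```

```bash
python3 -m creep '[[0,-0.7,-0.8626,0,0,0,0],[0,-0.7,-0.8626,0,0,0,0],[0,-0.7,-0.8626,0,0,0,0],[0,-0.7,-0.8626,0,0,0,0],[0,-0.7,-0.8626,0,0,0,0]]'; python3 go.py .6364 .2643 .205 -62
```

```text
time_s: 11.33
tcp_pos: [0.587, 0.1497, 0.2092]
ee_rot: [[0.469, -0.883, 0.0], [-0.883, -0.469, -0.002], [0.002, 0.0, -1.0]]
wrist_force: [0.6, -0.8, -4.3]
gripper_width: 0.573
pos [0.587  0.1497 0.2092] yaw -62.03 dist 0.125 rows 3.0 1.0 j1,j6 [30. -2.] t 11.3333
shift [-0.2602 -0.3247  0.0133] turn [ 0.0001 -0.0005 -0.0001]
```

```bash
python3 -m creep '[[0,-0.26,-0.3247,0.013,0,0,0],[0,-0.26,-0.3247,0.013,0,0,0],[0,-0.26,-0.3247,0.013,0,0,0],[0,-0.26,-0.3247,0.013,0,0,0],[0,-0.26,-0.3247,0.013,0,0,0]]'; python3 go.py .6364 .2643 .185 -62
```

```text
time_s: 11.75
tcp_pos: [0.6357, 0.2664, 0.2023]
ee_rot: [[0.471, -0.882, -0.004], [-0.882, -0.471, -0.003], [0.001, 0.005, -1.0]]
wrist_force: [-1.2, -0.3, -3.5]
gripper_width: 0.573
pos [0.6357 0.2664 0.2023] yaw -61.89 dist 0.017 rows 1.0 1.0 j1,j6 [36. -8.] t 11.75
shift [0.0071 0.0009 0.0578] turn [ 0.0015 -0.0004  0.0006]
```

```bash
python3 -m creep '[[0,0.005,0.001,0.03,0.001,0,0],[0,0.005,0.001,0.05,0.001,0,0],[0,0.005,0.001,0.05,0.001,0,0]]'; python3 -m creep '[[0,0,0,0.003,0,0,0],[0,0,0,0.003,0,0,0]]'; python3 go.py .6364 .2643 .175 -62;python3 - <<'E'
from h import *
p=r.sense()["tcp_pos"]
im=r.capture("scene"); cv2.imwrite("pics/scene3.png",im)
overlay("scene",im,[("coupling_c",(.6370,.2629),.022),("valve_c",(p[0]+.0006,p[1]-.0014),p[2]-.0709)],(340,250,460,400),4,"pics/scene3o.png")
E
```

```text
time_s: 12.0
tcp_pos: [0.6342, 0.2628, 0.1846]
ee_rot: [[0.47, -0.883, -0.006], [-0.883, -0.47, -0.004], [0.001, 0.008, -1.0]]
wrist_force: [-0.6, -0.1, -4.0]
gripper_width: 0.572
time_s: 12.17
tcp_pos: [0.6336, 0.2615, 0.1833]
ee_rot: [[0.468, -0.884, -0.008], [-0.884, -0.468, -0.005], [0.001, 0.009, -1.0]]
wrist_force: [0.2, 0.5, -3.5]
gripper_width: 0.57
pos [0.6336 0.2615 0.1833] yaw -62.07 dist 0.009 rows 1.0 1.0 j1,j6 [36. -8.] t 12.1667
shift [-0.004  -0.0129  0.0276] turn [ 0.0029 -0.0002 -0.0004]
```

View pics/scene3o.png

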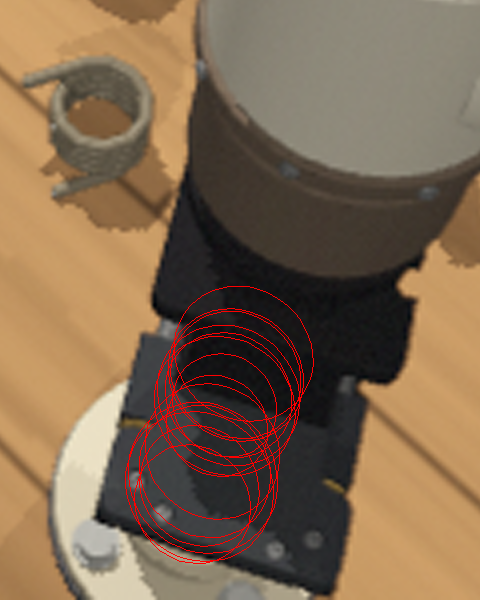

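```bash
python3 -m creep '[[0,-0.004,-0.0129,0.02,0.003,0,0],[0,-0.004,-0.0129,0.026,0.003,0,0],[0,-0.004,-0.0129,0.026,0.003,0,0]]'; python3 go.py .6364 .2643 .17 -62
```

```text
time_s: 12.47
tcp_pos: [0.6364, 0.2644, 0.1751]
ee_rot: [[0.468, -0.884, 0.0], [-0.884, -0.468, -0.0], [0.0, -0.0, -1.0]]
wrist_force: [-1.2, 0.1, -3.3]
gripper_width: 0.572
pos [0.6364 0.2644 0.1751] yaw -62.07 dist 0.005 rows 1.0 1.0 j1,j6 [36. -8.] t 12.4667
shift [0.0004 0.0001 0.0172] turn [-0.     -0.0001 -0.0004]
```

```bash
python3 -m creep '[[0,0,-0.001,0.015,0.0003,0,0],[0,0,-0.001,0.03,0.0003,0,0],[0,0,-0.001,0.045,0.0003,0,0],[0,0,-0.001,0.06,0.0003,0,0]]'; python3 go.py .6364 .2643 .1409 -62
```

```text
time_s: 12.8
tcp_pos: [0.6365, 0.2645, 0.1564]
ee_rot: [[0.468, -0.884, 0.001], [-0.884, -0.468, -0.0], [0.0, -0.0, -1.0]]
wrist_force: [-1.2, 1.4, -3.4]
gripper_width: 0.574
pos [0.6365 0.2645 0.1564] yaw -62.07 dist 0.015 rows 1.0 1.0 j1,j6 [36. -8.] t 12.8
shift [0.0004 0.0006 0.0516] turn [-0.0001 -0.0001 -0.0004]
```

Already 9 mm inside the coupling with no resistance, so I'll carry on down.

```bash
python3 -m creep '[[0,0,0,0.015,0,0,0],[0,0,0,0.03,0,0,0],[0,0,0,0.043,0,0,0],[0,0,0,0.053,0,0,0],[0,0,0,0.053,0,0,0]]'; python3 go.py .6364 .2643 .1409 -62
```

```text
time_s: 13.22
tcp_pos: [0.6368, 0.2646, 0.1411]
ee_rot: [[0.469, -0.883, 0.001], [-0.883, -0.469, -0.0], [0.001, -0.001, -1.0]]
wrist_force: [-1.2, -0.8, -1.2]
gripper_width: 0.574
pos [0.6368 0.2646 0.1411] yaw -62.05 dist 0.001 rows 1.0 1.0 j1,j6 [36. -8.] t 13.2167
shift [0.0002 0.0015 0.0008] turn [-0.0004 -0.0003 -0.0003]
```

```bash
python3 -m creep '[[0,0,0,0.005,0,0,0],[0,0,0,0.005,0,0,0]]'; python3 go.py .6364 .2643 .1409 -62; python3 -m creep '[[1,0,0,0,0,0,0],[1,0,0,0,0,0,0],[1,0,0,0,0,0,0],[1,0,0,0,0,0,0],[1,0,0,0,0,0,0]]';python3 go.py .6364 .2643 .24 -62
```

```text
time_s: 13.38
tcp_pos: [0.637, 0.2645, 0.1411]
ee_rot: [[0.469, -0.883, 0.003], [-0.883, -0.469, -0.0], [0.001, -0.002, -1.0]]
wrist_force: [-1.7, -1.0, 3.6]
gripper_width: 0.573
pos [0.637  0.2645 0.1411] yaw -62.03 dist 0.001 rows 1.0 1.0 j1,j6 [36. -8.] t 13.3833
shift [-0.0003  0.002   0.0005] turn [-0.0007 -0.0004 -0.0002]
time_s: 13.8
tcp_pos: [0.6372, 0.2646, 0.141]
ee_rot: [[0.469, -0.883, 0.003], [-0.883, -0.469, 0.0], [0.001, -0.003, -1.0]]
wrist_force: [-0.0, -0.0, 0.5]
gripper_width: 0.872
pos [0.6372 0.2646 0.141 ] yaw -62.03 dist 0.099 rows 3.0 1.0 j1,j6 [36. -8.] t 13.8
shift [ 2.000e-04  2.000e-03 -3.299e-01] turn [-0.0009 -0.0004 -0.0002]
```

```bash
python3 -m creep '[[1,0,0,-0.1,0,0,0],[1,0,0,-0.2,0,0,0],[1,0,0,-0.3,0,0,0],[1,0,0,-0.4,0,0,0],[1,0.05,0.05,-0.4,0,0,0]]'; python3 go.py .6384 -.2399 .16 0
```

```text
time_s: 14.22
tcp_pos: [0.6343, 0.2476, 0.2684]
ee_rot: [[0.472, -0.881, 0.017], [-0.882, -0.472, 0.006], [0.003, -0.018, -1.0]]
wrist_force: [0.8, 0.4, 2.3]
gripper_width: 0.997
pos [0.6343 0.2476 0.2684] yaw -61.83 dist 0.499 rows 12.0 9.0 j1,j6 [35. -7.] t 14.2167
shift [1.438  0.7614 0.3517] turn [-0.0046 -0.0038 -0.3435]
```

```bash
python3 -m creep '[[1,0.95,0.503,0.15,-0.003,-0.003,-0.3435],[1,0.95,0.503,0.15,-0.003,-0.003,-0.3435],[1,0.95,0.503,0.15,-0.003,-0.003,-0.3435],[1,0.95,0.503,0.15,-0.003,-0.003,-0.3435],[1,0.95,0.503,0.15,-0.003,-0.003,-0.3435]]'; python3 go.py .6384 -.2399 .16 0
```

```text
time_s: 14.63
tcp_pos: [0.6343, 0.0382, 0.2357]
ee_rot: [[0.897, -0.442, 0.005], [-0.442, -0.897, 0.002], [0.004, -0.004, -1.0]]
wrist_force: [0.9, 0.4, -0.6]
gripper_width: 1.003
pos [0.6343 0.0382 0.2357] yaw -26.25 dist 0.288 rows 7.0 4.0 j1,j6 [18. 46.] t 14.6333
shift [0.4214 0.8264 0.2508] turn [-0.0009 -0.0014 -0.1458]
```

```bash
python3 -m creep '[[1,0.4214,0.8264,0.25,0,0,-0.1458],[1,0.4214,0.8264,0.25,0,0,-0.1458],[1,0.4214,0.8264,0.25,0,0,-0.1458],[1,0.4214,0.8264,0.25,0,0,-0.1458],[1,0.4214,0.8264,0.25,0,0,-0.1458]]'; python3 go.py .6384 -.2399 .12 0
```

```text
time_s: 15.05
tcp_pos: [0.6372, -0.1593, 0.1822]
ee_rot: [[1.0, 0.004, 0.006], [0.004, -1.0, 0.002], [0.006, -0.002, -1.0]]
wrist_force: [0.9, 1.2, 0.5]
gripper_width: 1.003
pos [ 0.6372 -0.1593  0.1822] yaw 0.22 dist 0.102 rows 3.0 1.0 j1,j6 [ 0. 90.] t 15.05
shift [0.0017 0.2691 0.2068] turn [-0.0005 -0.0018  0.0012]
```

```bash
python3 -m creep '[[1,0.0017,0.2691,0.2,0,-0.001,0.001],[1,0.0017,0.2691,0.2,0,-0.001,0.001],[1,0.0017,0.2691,0.2,0,-0.001,0.001],[1,0.0017,0.2691,0.2,0,-0.001,0.001]]'; python3 go.py .6384 -.2399 .052 0; python3 - <<'E'
from h import *
im=r.capture("scene"); cv2.imwrite("pics/scene4.png",im)
print(edgefit("scene",im,[(.15,.025),(.15,.018)],(.637,.263)))
overlay("scene",im,[("valve_c",(.6370,.2629),.07)],(340,250,460,400),4,"pics/scene4o.png")
E
```

```text
time_s: 15.38
tcp_pos: [0.6359, -0.2429, 0.1177]
ee_rot: [[1.0, -0.004, -0.004], [-0.004, -1.0, 0.003], [-0.004, -0.003, -1.0]]
wrist_force: [-0.2, 0.2, -0.7]
gripper_width: 1.0
pos [ 0.6359 -0.2429  0.1177] yaw -0.25 dist 0.066 rows 2.0 1.0 j1,j6 [-7. 97.] t 15.3833
shift [ 0.0093 -0.0095  0.2188] turn [-0.0009  0.0014 -0.0014]
[192.4462   0.6379   0.263 ]
```

View pics/scene4o.png

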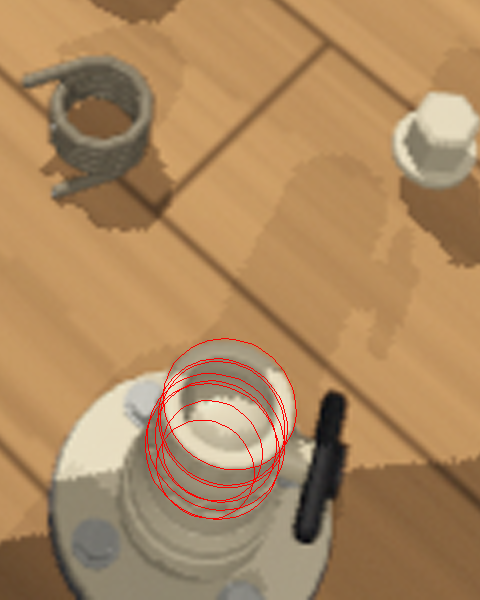

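```bash
python3 -m creep '[[1,0.0085,-0.0085,0.09,0,0,0],[1,0.0085,-0.0085,0.18,0,0.001,0],[1,0.0085,-0.0085,0.2188,0,0.001,0],[1,0.0085,-0.0085,0.2188,0,0.001,0]]'; python3 go.py .6384 -.2399 .052 0
```

```text
time_s: 15.77
tcp_pos: [0.6384, -0.237, 0.052]
ee_rot: [[1.0, -0.001, -0.003], [-0.001, -1.0, 0.003], [-0.003, -0.003, -1.0]]
wrist_force: [-0.0, -0.4, 0.0]
gripper_width: 1.004
pos [ 0.6384 -0.237   0.052 ] yaw -0.04 dist 0.003 rows 1.0 1.0 j1,j6 [-7. 97.] t 15.7667
shift [-0.0002  0.0097 -0.0001] turn [-0.001   0.001  -0.0002]
```

```bash
python3 -m creep '[[0.7,0,0.009,0,-0.001,0.001,0],[0.5,0,0.009,0,-0.001,0.001,0],[0.3,0,0.009,0,-0.001,0.001,0],[0,0,0.009,0,-0.001,0.001,0],[0,0,0.009,0,-0.001,0.001,0]]';python3 -m creep '[[0,0,0,0,0,0,0],[0,0,0,0,0,0,0],[0,0,0,0,0,0,0],[0,0,0,0,0,0,0]]'; python3 go.py .6384 -.2399 .052 0
```

```text
time_s: 16.18
tcp_pos: [0.6391, -0.2397, 0.0533]
ee_rot: [[1.0, -0.001, 0.002], [-0.001, -1.0, -0.0], [0.002, 0.0, -1.0]]
wrist_force: [-0.1, -0.3, 0.2]
gripper_width: 0.705
time_s: 16.52
tcp_pos: [0.6393, -0.2399, 0.0537]
ee_rot: [[1.0, -0.001, 0.003], [-0.001, -1.0, -0.001], [0.003, 0.001, -1.0]]
wrist_force: [-0.6, -0.4, 2.0]
gripper_width: 0.467
pos [ 0.6393 -0.2399  0.0537] yaw -0.03 dist 0.002 rows 1.0 1.0 j1,j6 [-7. 97.] t 16.5167
shift [-0.0031 -0.0001  0.0056] turn [ 0.0002 -0.0009 -0.0002]
```

```bash
python3 -m creep '[[0,0,0,-0.04,0,0,0],[0,0,0,-0.16,0,0,0],[0,0,0,-0.3,0,-0.001,0],[0,0,-0.08,-0.42,0,-0.001,0],[0,0,-0.16,-0.52,0,-0.001,0]]'; python3 go.py .6379 .2645 .24 0
```

```text
time_s: 16.93
tcp_pos: [0.6389, -0.1927, 0.2128]
ee_rot: [[1.0, -0.003, 0.002], [-0.003, -1.0, -0.001], [0.002, 0.001, -1.0]]
wrist_force: [0.8, -0.1, -1.0]
gripper_width: 0.468
pos [ 0.6389 -0.1927  0.2128] yaw -0.18 dist 0.458 rows 11.0 1.0 j1,j6 [-3. 93.] t 16.9333
shift [-0.0079 -1.5238 -0.0926] turn [ 0.0004 -0.0006 -0.001 ]
```

```bash
python3 -m creep '[[0,0,-1,-0.1,0,-0.001,0],[0,0,-1,-0.1,0,-0.001,0],[0,0,-1,-0.1,0,-0.001,0],[0,0,-1,-0.1,0,-0.001,0],[0,0,-1,-0.1,0,-0.001,0]]'; python3 go.py .6379 .2645 .24 0
```

```text
time_s: 17.35
tcp_pos: [0.6389, 0.0171, 0.2334]
ee_rot: [[1.0, -0.003, -0.001], [-0.003, -1.0, -0.001], [-0.001, 0.001, -1.0]]
wrist_force: [0.8, -0.2, -0.6]
gripper_width: 0.466
pos [0.6389 0.0171 0.2334] yaw -0.19 dist 0.247 rows 6.0 1.0 j1,j6 [16. 74.] t 17.35
shift [-0.006  -0.8246 -0.0227] turn [ 0.0003  0.0003 -0.0011]
```

```bash
python3 -m creep '[[0,-0.006,-0.8246,-0.02,0,0,-0.001],[0,-0.006,-0.8246,-0.02,0,0,-0.001],[0,-0.006,-0.8246,-0.02,0,0,-0.001],[0,-0.006,-0.8246,-0.02,0,0,-0.001],[0,-0.006,-0.8246,-0.02,0,0,-0.001]]'; python3 go.py .6379 .2645 .225 0; 
```

```text
time_s: 17.77
tcp_pos: [0.6375, 0.2255, 0.239]
ee_rot: [[1.0, -0.0, -0.001], [-0.0, -1.0, -0.001], [-0.001, 0.001, -1.0]]
wrist_force: [1.1, -0.7, -1.3]
gripper_width: 0.47
pos [0.6375 0.2255 0.239 ] yaw -0.01 dist 0.041 rows 1.0 1.0 j1,j6 [33. 57.] t 17.7667
shift [ 0.0014 -0.1302  0.0465] turn [ 0.0003  0.0002 -0.    ]
```

```bash
python3 -m creep '[[0,0.0014,-0.125,0.04,0,0,0],[0,0.0014,-0.125,0.04,0,0,0],[0,0.0014,-0.125,0.04,0,0,0],[0,0.0014,-0.125,0.04,0,0,0]]'; python3 go.py .6379 .2645 .215 0; 
```

```text
time_s: 18.1
tcp_pos: [0.6376, 0.263, 0.2271]
ee_rot: [[1.0, 0.0, -0.001], [0.0, -1.0, -0.001], [-0.001, 0.001, -1.0]]
wrist_force: [-0.3, -0.4, -0.3]
gripper_width: 0.47
pos [0.6376 0.263  0.2271] yaw 0.03 dist 0.012 rows 1.0 1.0 j1,j6 [36. 54.] t 18.1
shift [ 0.0009 -0.0052  0.0403] turn [0.0004 0.0004 0.0002]
```

```bash
python3 -m creep '[[0,0.0009,-0.0052,0.02,0,0,0],[0,0.0009,-0.0052,0.04,0,0,0],[0,0.0009,-0.0052,0.04,0,0,0]]'; python3 go.py .6379 .2645 .19 0; python3 - <<'E'
from h import *
p=r.sense()["tcp_pos"]
im=r.capture("scene"); cv2.imwrite("pics/scene5.png",im)
overlay("scene",im,[("valve_c",(.6378,.2630),.07),("adaptor_c",(p[0]-.0001,p[1]-.0014),p[2]-.0537)],(340,250,460,400),4,"pics/scene5o.png")
E
```

```text
time_s: 18.35
tcp_pos: [0.6373, 0.2629, 0.2136]
ee_rot: [[1.0, -0.001, -0.004], [-0.001, -1.0, -0.002], [-0.004, 0.002, -1.0]]
wrist_force: [-0.2, -0.5, -1.6]
gripper_width: 0.469
pos [0.6373 0.2629 0.2136] yaw -0.08 dist 0.024 rows 1.0 1.0 j1,j6 [36. 54.] t 18.35
shift [ 0.0024 -0.0054  0.0786] turn [ 0.0008  0.0012 -0.0004]
```

View pics/scene5o.png

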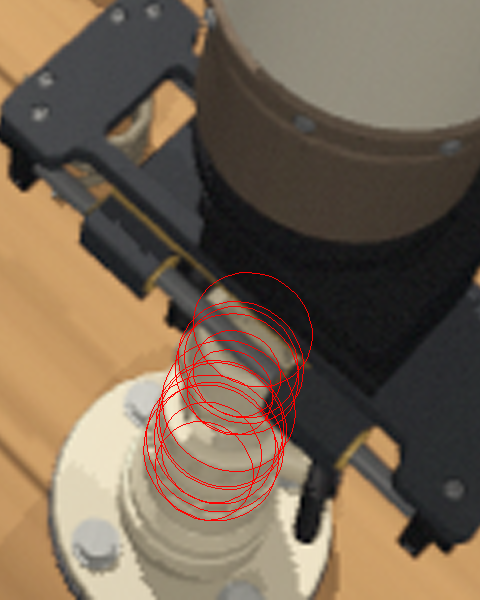

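```bash
python3 -m creep '[[0,0.0024,-0.006,0.01,0.001,0.001,0],[0,0.0024,-0.006,0.02,0.001,0.001,0],[0,0.0024,-0.006,0.02,0.001,0.001,0]]'; python3 go.py .6379 .2645 .1837 0
```

```text
time_s: 18.65
tcp_pos: [0.638, 0.2644, 0.2073]
ee_rot: [[1.0, -0.002, -0.001], [-0.002, -1.0, 0.0], [-0.001, -0.0, -1.0]]
wrist_force: [0.0, -0.3, -1.0]
gripper_width: 0.467
pos [0.638  0.2644 0.2073] yaw -0.1 dist 0.024 rows 1.0 1.0 j1,j6 [36. 54.] t 18.65
shift [-0.0001 -0.0003  0.0786] turn [-0.0001  0.0004 -0.0005]
```

```bash
python3 -m creep '[[0,0,-0.0003,0.015,0,0.0003,0],[0,0,-0.0003,0.03,0,0.0003,0],[0,0,-0.0003,0.045,0,0.0003,0],[0,0,-0.0003,0.06,0,0.0003,0],[0,0,-0.0003,0.073,0,0.0003,0]]'; python3 go.py .6379 .2645 .1837 0
```

```text
time_s: 19.07
tcp_pos: [0.6378, 0.2645, 0.1846]
ee_rot: [[1.0, -0.002, -0.001], [-0.002, -1.0, -0.0], [-0.001, 0.0, -1.0]]
wrist_force: [1.0, 0.3, -0.8]
gripper_width: 0.467
pos [0.6378 0.2645 0.1846] yaw -0.1 dist 0.001 rows 1.0 1.0 j1,j6 [36. 54.] t 19.0667
shift [ 0.0005 -0.0001  0.0029] turn [ 0.      0.0003 -0.0005]
```

```bash
python3 -m creep '[[0,0,0,0.006,0,0,0],[0,0,0,0.006,0,0,0]]'; python3 go.py .6379 .2645 .1837 0; python3 -m creep '[[1,0,0,0,0,0,0],[1,0,0,0,0,0,0],[1,0,0,0,0,0,0],[1,0,0,0,0,0,0],[1,0,0,0,0,0,0]]';python3 go.py .6379 .2645 .27 0
```

```text
time_s: 19.23
tcp_pos: [0.638, 0.2646, 0.1838]
ee_rot: [[1.0, -0.001, 0.0], [-0.001, -1.0, -0.0], [0.0, 0.0, -1.0]]
wrist_force: [-1.5, -0.3, 3.7]
gripper_width: 0.467
pos [0.638  0.2646 0.1838] yaw -0.06 dist 0.0 rows 1.0 1.0 j1,j6 [36. 54.] t 19.2333
shift [-0.0004  0.0002  0.0004] turn [ 0.     -0.0001 -0.0004]
time_s: 19.65
tcp_pos: [0.638, 0.2645, 0.1836]
ee_rot: [[1.0, -0.001, 0.0], [-0.001, -1.0, -0.0], [0.0, 0.0, -1.0]]
wrist_force: [-0.4, 0.0, 0.2]
gripper_width: 0.763
pos [0.638  0.2645 0.1836] yaw -0.07 dist 0.086 rows 3.0 1.0 j1,j6 [36. 54.] t 19.65
shift [-0.0004  0.     -0.288 ] turn [ 0.0001 -0.     -0.0004]
```

```bash
python3 -m creep '[[1,0,0,-0.1,0,0,0],[1,0,0,-0.2,0,0,0],[1,0,0,-0.3,0,0,0],[1,0,0,-0.36,0,0,0],[1,-0.1,0,-0.36,0,0,0]]'; python3 - <<'E'
from h import *
I={n:cv2.imread(f"pics/{n}0.png") for n in M}
def hexpts(p,yaw,R,z):
    V=np.array([[p[0]+R*np.cos(yaw+i*np.pi/3),p[1]+R*np.sin(yaw+i*np.pi/3),z] for i in range(7)])
    return np.vstack([V[i]+(V[i+1]-V[i])*t for i in range(6) for t in np.linspace(0,1,20,endpoint=False)])
from scipy.optimize import differential_evolution
for n in M:
    g=cv2.GaussianBlur(cv2.cvtColor(I[n],cv2.COLOR_BGR2GRAY).astype(np.float32),(0,0),.7)
    G=np.minimum(np.hypot(cv2.Sobel(g,cv2.CV_32F,1,0),cv2.Sobel(g,cv2.CV_32F,0,1)),200)
    def f(q):
        T=np.linspace(0,2*np.pi,100)
        uv=proj(n,hexpts(q,q[2],q[3],.054)).astype(np.float32)
        return -cv2.remap(G,uv[:,0].copy(),uv[:,1].copy(),1).mean()
    o=differential_evolution(f,[(.415,.435),(.223,.243),(0,np.pi/3),(.0145,.0175)],seed=1,popsize=30)
    print(n,o.x[:2].round(4),np.degrees(o.x[2]).round(1),o.x[3].round(4),o.fun, edgefit(n,I[n],[(.024,.02),(.016,.02)],(.425,.2335)))
E
python3 go.py .425 .234 .2 0
```

```text
time_s: 20.07
tcp_pos: [0.6129, 0.2653, 0.2957]
ee_rot: [[1.0, -0.003, 0.01], [-0.003, -1.0, 0.004], [0.01, -0.004, -1.0]]
wrist_force: [0.1, 0.4, -0.4]
gripper_width: 0.996
scene [0.428  0.2322] 1.6 0.0148 -172.59580993652344 [172.3181   0.4256   0.2326]
top [0.4262 0.2342] 22.1 0.0147 -156.19766235351562 [224.4165   0.4265   0.2356]
pos [0.6129 0.2653 0.2957] yaw -0.19 dist 0.213 rows 6.0 1.0 j1,j6 [37. 52.] t 20.0667
shift [-0.6292  0.1076  0.3122] turn [-0.0012 -0.0032 -0.001 ]
```

```bash
python3 - <<'E'
from h import *
I={n:cv2.imread(f"pics/{n}0.png") for n in M}
out=[]
for n,b,c in (("scene",(430,265,470,305),(.4270,.2325)),("top",(175,210,215,250),(.4264,.2343))):
    for yaw in (None,0,20,40):
        s=10;im=cv2.resize(I[n],None,fx=s,fy=s,interpolation=cv2.INTER_CUBIC)
        if yaw is not None:
            V=[[c[0]+.0155*np.cos(np.radians(yaw+60*i)),c[1]+.0155*np.sin(np.radians(yaw+60*i)),.054] for i in range(6)]
            cv2.polylines(im,[((proj(n,V)+.5)*s).astype(np.int32)],True,(0,0,255),1)
        out.append(cv2.resize(im[b[1]*s:b[3]*s,b[0]*s:b[2]*s],(200,200)) if 0 else im[b[1]*s:b[3]*s,b[0]*s:b[2]*s][::2,::2])
cv2.imwrite("pics/hex.png",np.vstack([np.hstack(out[:4]),np.hstack(out[4:])]))
E
```

```text
(no output)
```

View pics/hex.png

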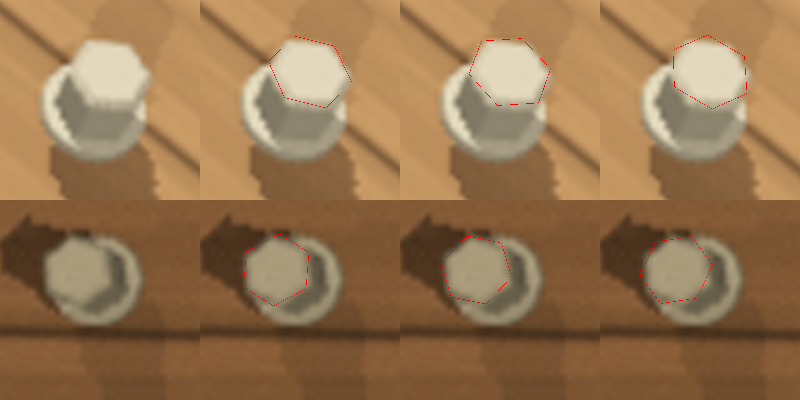

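```bash
python3 go.py .4266 .2343 .14 10; python3 -m creep '[[1,-0.622,0.11,0.1,-0.001,-0.002,-0.055],[1,-0.622,0.11,0.5,-0.001,-0.002,-0.055],[1,-0.622,0.11,0.5,-0.001,-0.002,-0.055],[1,-0.622,0.11,0.5,-0.001,-0.002,-0.055],[1,-0.622,0.11,0.5,-0.001,-0.002,-0.055]]';python3 go.py .4266 .2343 .1 10
```

```text
pos [0.6129 0.2653 0.2957] yaw -0.19 dist 0.245 rows 6.0 2.0 j1,j6 [37. 52.] t 20.0667
shift [-0.6259  0.1074  0.5122] turn [-0.0009 -0.0033 -0.0566]
time_s: 20.48
tcp_pos: [0.4498, 0.237, 0.1669]
ee_rot: [[0.986, 0.168, 0.005], [0.168, -0.986, 0.001], [0.005, -0.0, -1.0]]
wrist_force: [0.1, 0.5, 0.8]
gripper_width: 1.001
pos [0.4498 0.237  0.1669] yaw 9.7 dist 0.071 rows 2.0 1.0 j1,j6 [46. 53.] t 20.4833
shift [-0.0789 -0.004   0.2224] turn [-0.0001 -0.0017 -0.0017]
```

```bash
python3 -m creep '[[1,-0.0789,-0.004,0.2224,0,-0.001,-0.001],[1,-0.0789,-0.004,0.2224,0,-0.001,-0.001],[1,-0.0789,-0.004,0.2224,0,-0.001,-0.001],[1,-0.0789,-0.004,0.2224,0,-0.001,-0.001]]';python3 go.py .4266 .2343 .045 10; python3 - <<'E'
from h import *
im=r.capture("scene"); cv2.imwrite("pics/scene6.png",im)
print(edgefit("scene",im,[(.194,.0205),(.194,.015)],(.638,.263)))
overlay("scene",im,[("adaptor_c",(.638,.263),.13)],(340,230,480,380),4,"pics/scene6o.png")
E
```

```text
time_s: 20.82
tcp_pos: [0.4266, 0.2342, 0.0999]
ee_rot: [[0.985, 0.173, 0.001], [0.173, -0.985, -0.001], [0.001, 0.001, -1.0]]
wrist_force: [1.3, -0.6, 0.3]
gripper_width: 1.003
pos [0.4266 0.2342 0.0999] yaw 9.96 dist 0.055 rows 2.0 1.0 j1,j6 [48. 52.] t 20.8167
shift [-0.0002 -0.0006  0.1829] turn [ 0.0004 -0.0004 -0.0002]
[237.9961   0.6377   0.2639]
```

View pics/scene6o.png

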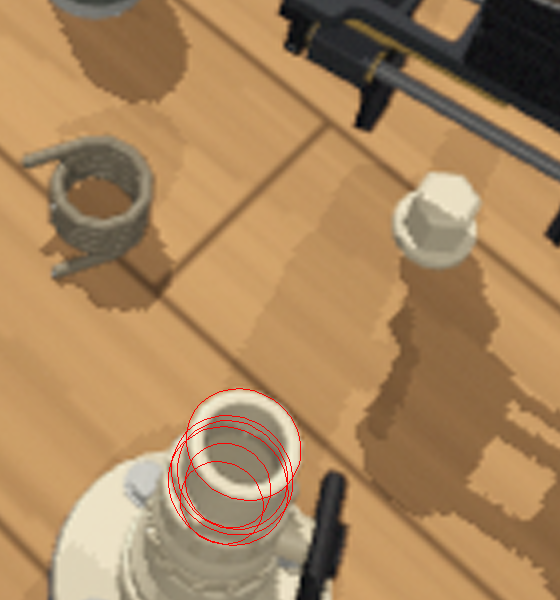

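```bash
python3 -m creep '[[1,0,0,0.08,0,0,0],[1,0,0,0.15,0,0,0],[1,0,0,0.18,0,0,0],[1,0,0,0.18,0,0,0]]';python3 go.py .4266 .2343 .045 10
```

```text
time_s: 21.2
tcp_pos: [0.4293, 0.2358, 0.0471]
ee_rot: [[0.985, 0.172, 0.004], [0.172, -0.985, 0.001], [0.004, -0.001, -1.0]]
wrist_force: [-0.3, -0.5, 0.2]
gripper_width: 1.003
pos [0.4293 0.2358 0.0471] yaw 9.92 dist 0.004 rows 1.0 1.0 j1,j6 [48. 52.] t 21.2
shift [-0.0097  0.0034  0.0068] turn [-0.0002 -0.0014 -0.0004]
```

```bash
python3 -m creep '[[0.8,-0.009,0.003,0.006,0,-0.0013,0],[0.6,-0.009,0.003,0.006,0,-0.0013,0],[0.5,-0.009,0.003,0.006,0,-0.0013,0]]';python3 go.py .4266 .2343 .045 10
```

```text
time_s: 21.45
tcp_pos: [0.4276, 0.2351, 0.0465]
ee_rot: [[0.985, 0.172, 0.002], [0.172, -0.985, 0.003], [0.003, -0.002, -1.0]]
wrist_force: [0.2, -0.7, -0.2]
gripper_width: 0.854
pos [0.4276 0.2351 0.0465] yaw 9.92 dist 0.002 rows 1.0 1.0 j1,j6 [48. 52.] t 21.45
shift [-0.0039  0.0021  0.005 ] turn [-0.0007 -0.0009 -0.0004]
```

```bash
python3 -m creep '[[0.5,-0.0039,0.002,0.005,-0.001,-0.001,0],[0.3,-0.0039,0.002,0.005,-0.001,-0.001,0],[0,-0.0039,0.002,0.005,-0.001,-0.001,0],[0,-0.0039,0.002,0.005,-0.001,-0.001,0],[0,-0.0039,0.002,0.005,-0.001,-0.001,0]]';python3 -m creep '[[0,0,0,0,0,0,0],[0,0,0,0,0,0,0],[0,0,0,0,0,0,0],[0,0,0,0,0,0,0],[0,0,0,0,0,0,0]]';python3 go.py .4266 .2343 .045 10
```

```text
time_s: 21.87
tcp_pos: [0.4266, 0.2344, 0.0451]
ee_rot: [[0.985, 0.172, -0.0], [0.172, -0.985, -0.001], [-0.0, 0.001, -1.0]]
wrist_force: [0.2, -0.4, 0.1]
gripper_width: 0.48
time_s: 22.28
tcp_pos: [0.4266, 0.2344, 0.0451]
ee_rot: [[0.985, 0.172, -0.0], [0.172, -0.985, -0.001], [-0.0, 0.001, -1.0]]
wrist_force: [-0.2, -0.7, 0.6]
gripper_width: 0.322
pos [0.4266 0.2344 0.0451] yaw 9.93 dist 0.0 rows 1.0 1.0 j1,j6 [48. 52.] t 22.2833
shift [-0.      0.0003  0.0004] turn [ 0.0003  0.0001 -0.0004]
```

```bash
python3 -m creep '[[0,0,0,0,0,0,0],[0,0,0,0,0,0,0]]';python3 -m creep '[[0,0,0,-0.03,0,0,0],[0,0,0,-0.1,0,0,0],[0,0,0,-0.1,0,0,0]]';python3 -c "
from h import *
im=r.capture('scene');a=im[240:320,400:500];b=r.capture('top')[180:260,150:250]
cv2.imwrite('pics/hold.png',np.hstack([cv2.resize(x,(400,320),interpolation=2) for x in (a,b)]))"
```

```text
time_s: 22.45
tcp_pos: [0.4266, 0.2344, 0.0451]
ee_rot: [[0.985, 0.172, -0.0], [0.172, -0.985, -0.001], [-0.0, 0.001, -1.0]]
wrist_force: [-0.5, 0.1, -0.4]
gripper_width: 0.331
time_s: 22.7
tcp_pos: [0.4284, 0.236, 0.0784]
ee_rot: [[0.985, 0.174, 0.005], [0.174, -0.985, 0.003], [0.005, -0.002, -1.0]]
wrist_force: [0.7, 0.1, 0.6]
gripper_width: 0.322
```

View pics/hold.png

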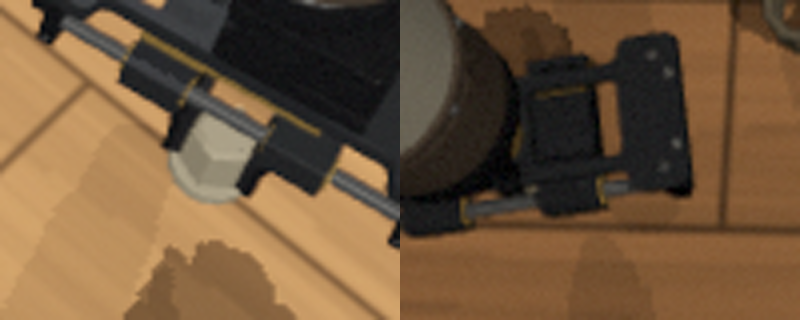

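```bash
python3 -m creep '[[0,0,0,-0.139,0,-0.001,0],[0,0,0,-0.278,0,-0.001,0],[0,0,0,-0.417,0,-0.001,0],[0,0,0,-0.556,0,-0.001,0],[0,0.04,0,-0.66,0,-0.001,0]]';python3 go.py .637 .2647 .27 10
```

```text
time_s: 23.22
tcp_pos: [0.4374, 0.2362, 0.2773]
ee_rot: [[0.985, 0.173, -0.001], [0.173, -0.985, 0.002], [-0.0, -0.002, -1.0]]
wrist_force: [1.0, 0.3, -1.2]
gripper_width: 0.328
pos [0.4374 0.2362 0.2773] yaw 9.98 dist 0.202 rows 5.0 1.0 j1,j6 [47. 53.] t 23.2167
shift [0.6717 0.0218 0.0242] turn [-0.0006  0.0001 -0.0001]
```

```bash
python3 -m creep '[[0,0.139,0.006,0.01,0,0,0],[0,0.278,0.012,0.02,0,0,0],[0,0.417,0.018,0.022,0,0,0],[0,0.556,0.0218,0.022,0,0,0],[0,0.66,0.0218,0.022,0,0,0]]';python3 go.py .637 .2647 .26 10
```

```text
time_s: 23.63
tcp_pos: [0.6358, 0.2638, 0.2685]
ee_rot: [[0.985, 0.172, -0.003], [0.172, -0.985, 0.001], [-0.003, -0.001, -1.0]]
wrist_force: [0.5, -0.2, -0.0]
gripper_width: 0.325
pos [0.6358 0.2638 0.2685] yaw 9.92 dist 0.009 rows 1.0 1.0 j1,j6 [36. 64.] t 23.6333
shift [ 0.0045 -0.0022  0.0284] turn [-0.0004  0.0008 -0.0004]
```

```bash
python3 -m creep '[[0,0.0045,-0.0022,0.028,0,0.001,0],[0,0.0045,-0.0022,0.04,0,0.001,0],[0,0.0045,-0.0022,0.04,0,0.001,0],[0,0.0045,-0.0022,0.04,0,0.001,0]]';python3 go.py .637 .2647 .245 10; python3 - <<'E'
from h import *
p=r.sense()["tcp_pos"]
im=r.capture("scene"); cv2.imwrite("pics/scene7.png",im)
overlay("scene",im,[("adaptor_c",(.6377,.2634),.13),("plug_c",(p[0]+.0007,p[1]-.0013),p[2]-.0451)],(340,230,440,340),5,"pics/scene7o.png")
cv2.imwrite("pics/scene7o.png",np.hstack([cv2.imread("pics/scene7o.png")[:,:390],cv2.resize(im[230:340,340:440],None,fx=5,fy=5,interpolation=2)[:,:390]]))
E
```

```text
time_s: 23.97
tcp_pos: [0.6357, 0.2644, 0.2561]
ee_rot: [[0.985, 0.173, -0.001], [0.173, -0.985, 0.0], [-0.001, -0.0, -1.0]]
wrist_force: [0.7, 0.3, 0.2]
gripper_width: 0.323
pos [0.6357 0.2644 0.2561] yaw 9.95 dist 0.011 rows 1.0 1.0 j1,j6 [36. 64.] t 23.9667
shift [ 0.0046 -0.0002  0.0369] turn [-0.0001  0.0004 -0.0003]
```

View pics/scene7o.png

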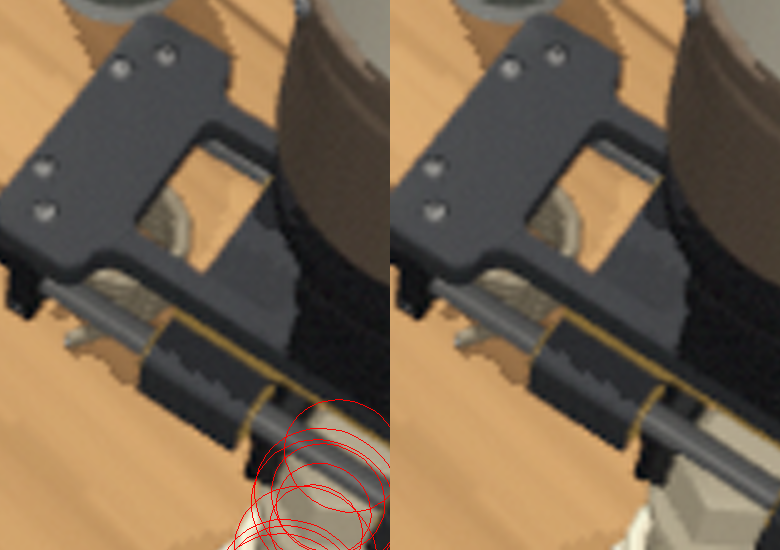

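Bad crop, so I'll redraw it from the saved picture.

```bash
python3 - <<'E'
from h import *
p=r.sense()["tcp_pos"]
im=cv2.imread("pics/scene7.png")
overlay("scene",im,[("adaptor_c",(.6377,.2634),.13),("plug_c",(p[0]+.0007,p[1]-.0013),p[2]-.0451)],(370,300,440,380),8,"pics/o.png")
a=cv2.imread("pics/o.png");b=cv2.resize(im[300:380,370:440],None,fx=8,fy=8,interpolation=2)
cv2.imwrite("pics/scene7p.png",np.hstack([a[:600,:400],b[:600,:400]]))
E
```

```text
(no output)
```

View pics/scene7p.png

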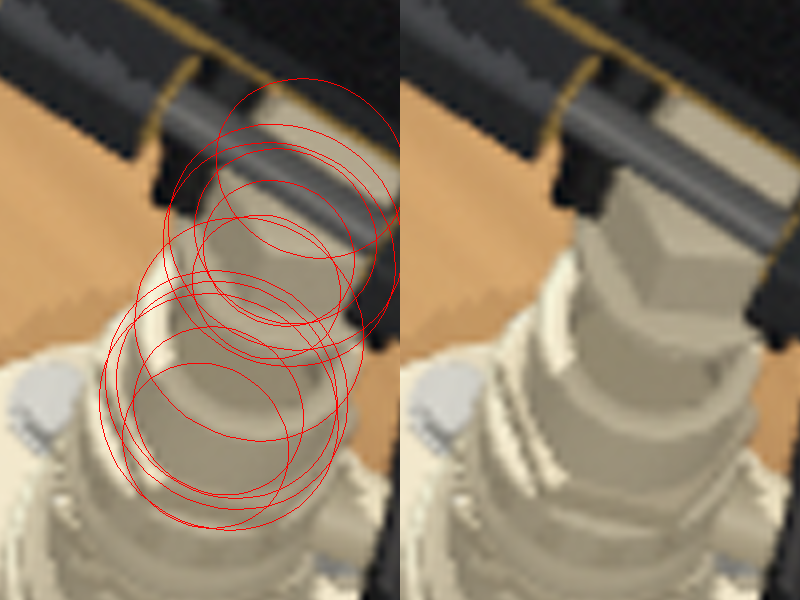

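```bash
python3 - <<'E'
from h import *
p=r.sense()["tcp_pos"]
im=cv2.imread("pics/scene7.png")
g=cv2.createCLAHE(4,(8,8)).apply(cv2.cvtColor(im,cv2.COLOR_BGR2GRAY))
s=10
def draw(dx,dy,dz):
    b=cv2.cvtColor(cv2.resize(g,None,fx=s,fy=s,interpolation=2),cv2.COLOR_GRAY2BGR)
    if dx is not None:
     for z,q,c in ((.016,.02,(0,0,255)),(.024,.02,(0,255,0)),(.0,.012,(255,0,0))):
        X=[[p[0]+.0007+dx+q*np.cos(t),p[1]-.0013+dy+q*np.sin(t),p[2]-.0451+z+dz] for t in A]
        cv2.polylines(b,[((proj("scene",X)+.5)*s).astype(np.int32)],True,c,1)
    return b[3120:3520,3880:4240][:, :]
cv2.imwrite("pics/fl.png",cv2.resize(np.hstack([draw(None,0,0),draw(0,0,0)]),None,fx=1.1,fy=1.1))
E
```

```text
(no output)
```

View pics/fl.png

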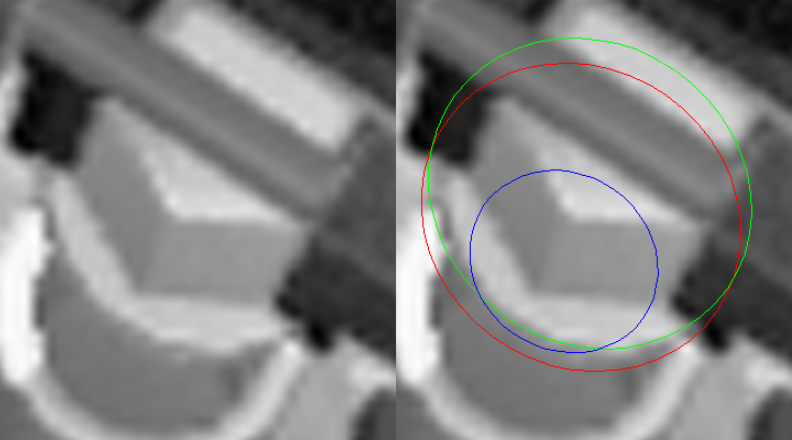

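```bash
python3 go.py .6375 .2647 .245 10; python3 -m creep '[[0,0.0062,0,0.018,0,0.0004,0],[0,0.0062,0,0.036,0,0.0004,0],[0,0.0062,0,0.036,0,0.0004,0]]';python3 go.py .6375 .2647 .2231 10
```

```text
pos [0.6359 0.2646 0.2571] yaw 9.96 dist 0.012 rows 1.0 1.0 j1,j6 [36. 64.] t 24.0167
shift [0.0054 0.0007 0.0405] turn [-0.0003 -0.0002 -0.0002]
time_s: 24.27
tcp_pos: [0.6365, 0.2649, 0.2456]
ee_rot: [[0.985, 0.173, -0.0], [0.173, -0.985, 0.001], [0.0, -0.001, -1.0]]
wrist_force: [-0.2, 0.2, -0.9]
gripper_width: 0.325
pos [0.6365 0.2649 0.2456] yaw 9.99 dist 0.023 rows 1.0 1.0 j1,j6 [36. 64.] t 24.2667
shift [0.0032 0.0014 0.075 ] turn [-0.0003 -0.     -0.0001]
```

```bash
python3 -m creep '[[0,0.003,0,0.01,0,0,0],[0,0.003,0,0.02,0,0,0],[0,0.003,0,0.03,0,0,0],[0,0.003,0,0.04,0,0,0]]';python3 go.py .6375 .2647 .2231 10
```

```text
time_s: 24.6
tcp_pos: [0.6373, 0.265, 0.2333]
ee_rot: [[0.985, 0.173, -0.0], [0.173, -0.985, 0.001], [0.0, -0.001, -1.0]]
wrist_force: [0.4, -0.2, -0.3]
gripper_width: 0.326
pos [0.6373 0.265  0.2333] yaw 9.99 dist 0.01 rows 1.0 1.0 j1,j6 [36. 64.] t 24.6
shift [0.0003 0.0013 0.0338] turn [-0.0003 -0.     -0.0001]
```

It has gone 6 mm in with no force, so I'll continue until it seats.

```bash
python3 -m creep '[[0,0,0,0.01,0,0,0],[0,0,0,0.02,0,0,0],[0,0,0,0.031,0,0,0],[0,0,0,0.036,0,0,0],[0,0,0,0.036,0,0,0]]';python3 go.py .6375 .2647 .2231 10
```

```text
time_s: 25.02
tcp_pos: [0.6375, 0.2652, 0.2233]
ee_rot: [[0.985, 0.174, 0.001], [0.174, -0.985, 0.001], [0.001, -0.001, -1.0]]
wrist_force: [-1.1, 0.6, 2.8]
gripper_width: 0.323
pos [0.6375 0.2652 0.2233] yaw 10.0 dist 0.0 rows 1.0 1.0 j1,j6 [36. 64.] t 25.0167
shift [-0.0003  0.0015  0.0006] turn [-0.0004 -0.0004 -0.    ]
```

Seated, with the contact force felt at the expected height. I'll release and retract.

```bash
python3 -m creep '[[1,0,0,0,0,0,0],[1,0,0,0,0,0,0],[1,0,0,0,0,0,0],[1,0,0,0,0,0,0],[1,0,0,0,0,0,0]]';python3 -m creep '[[1,0,0,-0.08,0,0,0],[1,0,0,-0.16,0,0,0],[1,0,0,-0.24,0,0,0],[1,0,0,-0.32,0,0,0],[1,-0.1,0,-0.34,0,0,0]]';python3 -m creep '[[1,-0.8,0.3,0,0,0,0],[1,-0.8,0.3,0,0,0,0],[1,-0.8,0.3,0,0,0,0],[1,-0.8,0.3,0,0,0,0],[1,-0.8,0.3,0,0,0,0]]'
python3 - <<'E'
from h import *
for n,b in (("scene",(340,230,440,400)),("top",(110,70,230,180))):
    im=r.capture(n); cv2.imwrite(f"pics/{n}8.png",im)
    c=(.6377,.2633) if n=="scene" else (.6366,.2646)
    overlay(n,im,[("coupling_c",c,.022),("valve_c",c,.07),("adaptor_c",c,.13),("plug_c",c,.178)],b,4,f"pics/{n}8o.png")
    for k in ["tin_c","spring_c","pulley_c"]: print(k,[(round(d["score"],2),[round(v*s) for v,s in zip(d["rect"],(640,400,640,400))]) for d in r.recognise(n,k)][:1])
E
```

```text
time_s: 25.43
tcp_pos: [0.6375, 0.2651, 0.2229]
ee_rot: [[0.985, 0.174, 0.0], [0.174, -0.985, 0.001], [0.001, -0.001, -1.0]]
wrist_force: [0.9, -0.3, 0.1]
gripper_width: 0.616
time_s: 25.85
tcp_pos: [0.6122, 0.2608, 0.3274]
ee_rot: [[0.985, 0.172, 0.008], [0.172, -0.985, 0.003], [0.008, -0.002, -1.0]]
wrist_force: [0.4, 0.9, 1.5]
gripper_width: 0.964
time_s: 26.27
tcp_pos: [0.4271, 0.152, 0.3249]
ee_rot: [[0.985, 0.172, 0.008], [0.172, -0.985, 0.003], [0.008, -0.002, -1.0]]
wrist_force: [-0.2, -0.4, 0.8]
gripper_width: 1.003
tin_c [(0.78, [353, 192, 382, 235])]
spring_c [(0.85, [345, 264, 382, 296])]
pulley_c [(0.59, [273, 206, 301, 236])]
tin_c [(0.93, [280, 212, 310, 243])]
spring_c []
pulley_c [(0.87, [335, 165, 361, 194])]
```

View pics/scene8o.png

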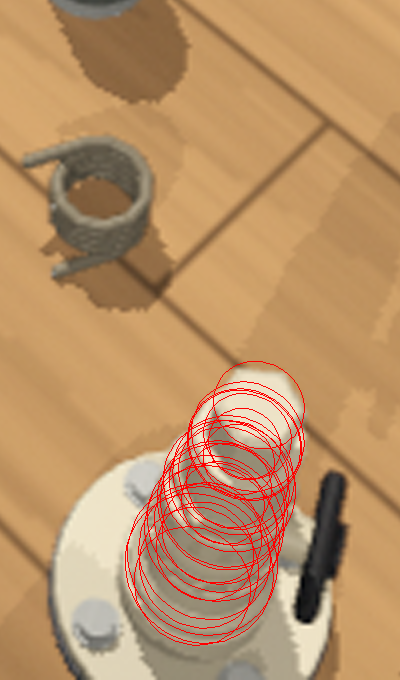

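View pics/top8o.png

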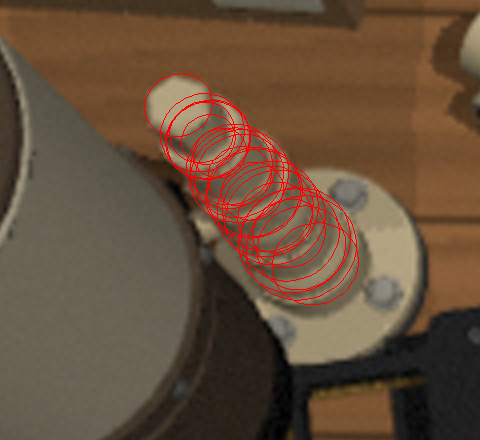

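View pics/scene8.png

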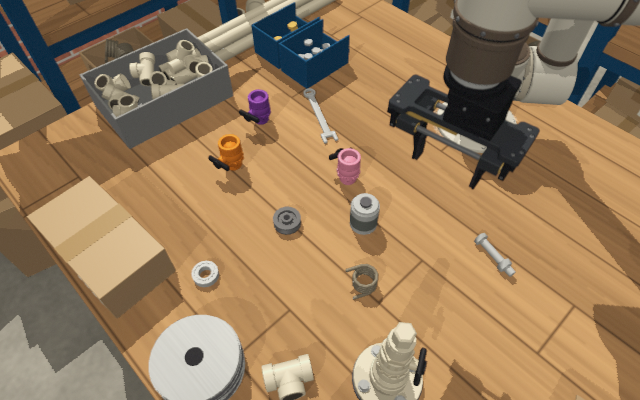

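Both views show the riser upright on the foot. The plug top is at scene (402,330) and the modelled rims lie on the parts. The tin (367,213), spring (363,280) and pulley (287,220) have not moved. The arm is clear, so I'm handing in.

```bash
python3 -m creep '[[1,0,0,0,0,0,0],[1,0,0,0,0,0,0],[1,0,0,0,0,0,0]]'; python3 -c "
from station import r
print(r.finish_job())"
```

```text
time_s: 26.92
tcp_pos: [0.4304, 0.1544, 0.3244]
ee_rot: [[0.985, 0.172, 0.006], [0.172, -0.985, 0.002], [0.007, -0.001, -1.0]]
wrist_force: [0.4, 0.2, 0.1]
gripper_width: 0.999
the job is handed in; nothing more can be done
None
```

I fitted the coupling, then the cream ball valve, the hexagon adaptor and the end plug onto the foot in that order, and handed the job in at about 27 s of the 93 s allowed. `finish_job` gives no verdict, so success rests on my own checks.

- **Seating:** each piece slid in without resistance and met a light contact, about 3–4 N, within 0.3 mm of its computed home height.
- **Final pictures:** in both cameras the riser stands upright and each part lies on its modelled outline at the home height. The gripper is open and well clear.
- **Parts to leave alone:** the tin, spring and pulley were found within about 3 pixels of their starting positions in the scene view. The coloured look-alike valves were not touched.
- **Checks that failed or disagreed:**
  - The network did not find the spring in the last top view, where the arm stood over it. The scene view showed it in place.
  - The two cameras disagree by about 1.5 mm in y, so I positioned the parts relative to one another.
  - The gripper hid the valve in my look just before it went in. I relied on the measured tool position there, and a picture afterwards showed it seated.

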